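# Hold the lid magazine open for reloading

## Task

Get the lid magazine ready for its next load: knock the banded bundle of card lids up square, standing snug against both the front fence and the side guide of the lane on the loading ledge. Then draw the spring-loaded follower back by its cross handle until its pointer lines up with the load mark, and keep holding it there, against the spring, so that I can lift the bundle in; finish still holding it. Do not shift the mark and leave the trays and the label roll alone.

Things in the scene. Friction and masses are not known exactly. Their poses are not given: they have to be found in the camera images.
- magazine: Fixed bench-top lid magazine on an aluminium base plate 360 x 380 x 12 mm. Origin on the plate's underside (table level); +x along the lane to the delivery gate, +y to the loading ledge, z up. 'Frame' below means this one, in mm. Plate: x -190 to 170, y -180 to 200. The lane lies between two steel side guides 6 mm thick, tops at z 45, x -175 to 125
- ledge_corner (a point): Corner of the loading ledge, at plate level (frame 72, 0, 12). Ledge: the bare plate at y > 0, top z 12. Its two stops meet here: the front fence, an upright steel plate with its face at x = 72, from y 0 to 140, top z 75; and the lane's near side guide with its face at y = 0, top z 45. The knocked-up bundle fills this corner, its centre at frame x 44.5, y 61
- gate (a point): Top of the delivery gate, a steel portal 147 mm high at the lane's far end (frame x 118, y -73). The lids left in the lane, tops at z 124, fill x 72 to 117 between follower and gate
- lids_center (a point): Centre of the loose, banded bundle of white card lids that stands on the loading ledge: a block 55 (its x) x 122 (its y) x 96 mm high (its z), 0.3 to 0.6 kg; this point is half-way up, 48 mm above the ledge. It starts some centimetres from both stops and turned by up to 0.3 rad, its x axis roughly along that of the magazine; it slides when pushed low down
- follower (a joint): Travel of the follower, m: 0 at home against the lids left in the lane, growing as it is drawn back along -x of the magazine, 0.16 at most. The spring pulls it home with 5 N at 0 and about 7.5 N at 0.12; it never stays by itself
- handle (a point): Centre of the follower's cross handle: black round bar, 14 mm thick, 100 mm long, level, along y of the frame, 170 mm above the table on two 10 mm upright rods 64 mm apart; at home at frame x 42, y -73. 54 mm of bar are clear between the rods; the paddle in front of it (27 mm) is 117 high. Grip from above, one finger on its +x side, one on its -x side
- pointer (a point): Tip of the follower's pointer, a 5 mm thin steel arm that reaches out from the paddle over the outer side guide (y = -154, z 55); it moves with the follower, at home it is at x 69
- mark (a joint): Setting of the load mark, m, in the same measure as the follower's travel: when joint follower equals joint mark, pointer and mark are in line. Between 0.08 and 0.13; clamped, not to be shifted
- mark_tip (a point): Inner tip of the load mark, a 5 mm thin upright steel blade on a small dark block with a round thumbscrew (18 mm long), clamped on the outer side guide (y = -156, z 55); in line with the pointer when both have the same x in the magazine's frame
- tray_stack: Bystander: loose stack of nine nested foil trays, 126 x 101 mm, 79 mm high, origin at the centre of its underside, standing on the table
- packed_tray: Bystander: loose lidded foil tray, 126 x 101 x 39 mm, origin at the centre of its underside, on the table
- label_roll: Bystander: loose roll of labels lying flat, diameter 104 mm, 45 mm high, origin at the centre of its underside, on the table
Not all that is in view belongs to the job. Leave any yellow look-alike of the part that bears lids_center alone.

How it is judged:
By the outcome, as a careful person would: the job done as asked, in the order asked, and still so for the second after the job is handed in, while the arm keeps its last pose, push and grip.
It also fails if it takes over 59 s, if anything falls off the work surface, if the arm or the gripper's body presses on something with over 40 N, if the wrist force passes 120 N, or if a joint passes its speed limit or range.

## Robot

A 7-joint arm with a two-finger parallel gripper is mounted at the origin on the work surface. World frame = base frame: x ahead of the robot, y to its left, z up, the work surface at z = 0. Lengths are in m, angles in rad, forces in N, time in s.
With the tool pointing down it reaches from about 0.35 to 0.9 m from the base axis. Payload 8.1 kg.
Tool frame: the origin (TCP) lies midway between the tips of the shut fingers; the grasp point (between the pads) lies 19 mm behind it (arm.hold_point_z is the distance from the TCP to the grasp point, in m); z points along the fingers, y is the direction in which the jaws open and shut (so a half turn about z gives the same grasp; the last joint's range is limited). The gripper opens to 92 mm and grips with 3 to 60 N. Pads are 19 mm wide; open, the fingers measure 130 mm over their backs; the gripper's body (75 mm by 190 mm) begins 47 mm behind the grasp point.
Start: joints at [-1.245, 0.434, 0.025, 1.573, -0.012, 1.134, -0.075], TCP at [0.26, 0.568, 0.227] pointing down, gripper open.
Joint ranges: [-2.62, 2.62], [-0.44, 2.09], [-1.27, 1.32], [0.08, 2.57], [-1.32, 4.46], [0.12, 2], [-2.74, 2.74]. Speed limits (rad/s): [2.22, 2.22, 3.01, 3.01, 3.14, 3.14, 3.14].

## Interface

Orientations are given as a rotation vector (axis times angle).
In Python, from cell import arm gives the robot as it stands.
- The arm moves only by the shell command python3 -m pendant 'ROWS' [FORCE]. ROWS is JSON, a list of rows, each a list of 3 entries, a list of its own where there are three numbers: the shift along the tool's x, y, z in m, then the turn, a rotation vector about the tool's x, y, z in degrees, then the finger opening in m, from 0 to 0.0918. A call has 1 to 10 rows; each row shifts and turns the commanded pose from where the row before left it, along the tool's axes as they then stand; what a row does not reach is not made up. A row lasts 1/8 s, in which the tool goes at most 62.5 mm and 10.7 degrees, less where a joint would pass 70% of its speed; a pose out of reach is approached as far as the arm can. A call with a gripper value outside its range is refused whole. The fingers move at their own pace and stop on an object; FORCE is the grip in N (left out, the last holds). Time passes only in rows, so rows that do not move let the fingers close. It gives the time, the measured TCP pose, the force and the opening at its end, in the units of the state.
- arm.observe(): the state, without advancing time (a new reading comes with each control period).
- arm.get_image(name): name is "side" or "top"; returns (picture, depth): 384x512x3 uint8, red, green, blue; 384x512 float32, m along the optical axis (not along the pixel's ray), 0 where there is no reading.
- arm.camera_params(name): a dict with "fovy" (degrees; the focal length in pixels is half the picture's height over the tangent of half this angle, whatever the lens; pixels are square), "cx", "cy" (the principal point, pixels), "rvec" (rotation vector, rad) and "tvec" (3), from world to camera coordinates, as OpenCV has them. Camera axes: x right, y down, z forward; pixel columns grow to the right and rows downward; lengths in m; the calibration is good to about 2 mm. A picture is of the moment at which its call begins. camera_params takes no time and is no camera call.
- arm.sign_off(): hands the job in, once; it reports no verdict.
Trained networks look in the newest picture that a camera, given by its name, has taken for a name from the list of things; names that differ only in an ending like _2 or _b are one class to them, and where a whole thing is asked for, a point or a joint stands for the part that bears it (a point fixed in the world has none). Each returns a list of dicts, best first, with "conf" (0 to 1); they miss things now and then, are a little off and sometimes report something else, mostly with a low value. They report only what shows in the picture. A call takes as long as a camera call. They do not tell look-alikes from the thing itself.
- arm.look_for(camera, label): "rect" ([centre column, centre row, width, height] in pixels, round what is visible of it).
- arm.masks_of(camera, label): "pixels" (384x512 bool, what is visible of it) and "rect" ([centre column, centre row, width, height] in pixels, round what is visible of it).
The state is a dict: "clock": time; "joints": joint angles; "dq": joint speeds; "joint_efforts": joint torques, N m; "position": TCP position; "ee_rot": TCP orientation; "force": force on the tool from outside, world axes, zero at the start; "ft_torque": the same for the moment, N m; "width": opening from 0.0 (shut) to 1.0 (fully open).
Only numpy, scipy, OpenCV 4.12 (cv2) and the standard library are available. Lean on these libraries where they do the work, as an engineer would, in place of code of your own. Each camera call takes 0.05 s, during which the arm holds its last target.

## Working session

There is one attempt and no reset: what is moved stays moved. The work goes in short steps, Python scripts to look and compute and a shell command to move; the robot and the scene stay as the last step left them, time stands still between calls to the robot, and variables do not carry over. Pictures are saved under pics/ and viewed, and the job is handed in when it is done.

```bash
ls; mkdir -p pics; cat > h.py <<'E'
import numpy as np, cv2
from cell import arm
def cam(n):
    p=arm.camera_params(n); R=cv2.Rodrigues(np.array(p['rvec'],float))[0]; t=np.array(p['tvec'],float)
    f=192/np.tan(np.radians(p['fovy'])/2); return R,t,f,p['cx'],p['cy']
def back(n,u,v,d):
    R,t,f,cx,cy=cam(n); u,v,d=map(lambda a:np.asarray(a,float),(u,v,d))
    P=np.stack([(u-cx)/f*d,(v-cy)/f*d,d],-1); return (P-t)@R
def proj(n,P):
    R,t,f,cx,cy=cam(n); c=np.atleast_2d(P)@R.T+t
    return np.stack([c[:,0]/c[:,2]*f+cx,c[:,1]/c[:,2]*f+cy],-1)
def ray_z(n,u,v,z):
    R,t,f,cx,cy=cam(n); o=-R.T@t; d=R.T@np.array([(u-cx)/f,(v-cy)/f,1]); return o+d*(z-o[2])/d[2]
def save(n,img): cv2.imwrite('pics/'+n,cv2.cvtColor(img,cv2.COLOR_RGB2BGR))
E
python3 - <<'E'
from h import *
for n in('side','top'):
    im,d=arm.get_image(n); save(n+'0.png',im); np.savez('/tmp/%s0.npz'%n,im=im,d=d)
    print(n,arm.camera_params(n))
    for l in ('lids_center','magazine','handle','mark'):
        print(l,[(round(r['conf'],2),np.round(r['rect'])) for r in arm.look_for(n,l)][:4])
print(arm.observe(), arm.hold_point_z)
E
```

```text
pics
side {'fovy': 44.01725594919314, 'cx': 253.05667362721374, 'cy': 188.25365409396989, 'rvec': array([ 2.06425456, -0.52037323,  0.32888881]), 'tvec': array([-0.40641589,  0.25987874,  1.07324756])}
lids_center [(0.95, array([216., 331.,  71.,  76.])), (0.79, array([256., 208.,  52.,  50.]))]
magazine [(0.97, array([277., 239., 188., 130.])), (0.7, array([320., 209.,  42.,  65.]))]
handle [(0.81, array([322., 210.,  44.,  64.])), (0.71, array([326., 252.,  12.,   9.])), (0.39, array([234., 171.,  40.,  27.]))]
mark [(0.61, array([325., 251.,  11.,  11.]))]
top {'fovy': 45.649194499545814, 'cx': 260.1637975959749, 'cy': 183.47692549603136, 'rvec': array([ 2.14089102, -2.17251245,  0.12207332]), 'tvec': array([0.08677783, 0.49150105, 1.42548799])}
lids_center [(0.92, array([256., 174.,  40.,  35.])), (0.83, array([372., 265.,  25.,  43.]))]
magazine [(0.59, array([280., 169., 137., 136.]))]
handle [(0.61, array([302., 136.,  39.,  23.]))]
mark [(0.57, array([332., 152.,   9.,   6.]))]
{'clock': 0.5, 'joints': array([-1.24455673,  0.43451156,  0.02497772,  1.57325903, -0.01158891,
        1.13399945, -0.07510004]), 'dq': array([-9.39234937e-04, -7.17683301e-04, -6.05560972e-04, -1.94221454e-03,
       -7.42499309e-04, -3.17425934e-04,  6.72754474e-05]), 'joint_efforts': array([-1.49275998e-03, -6.67142200e+01,  9.82628390e-01, -3.14572048e+01,
       -6.08377601e-02,  3.40058771e-02,  5.55764962e-05]), 'position': array([0.25989505, 0.56837887, 0.22671153]), 'ee_rot': array([ 6.68561067e-01,  3.06962152e+00, -5.33885009e-05]), 'force': array([ 0.14881279,  0.96700436, -0.02317808]), 'ft_torque': array([-0.01182908, -0.00635435,  0.02652725]), 'width': 0.9993340901507077} 0.0188
```

```bash
python3 - <<'E'
import cv2
for n in('side','top'):
    i=cv2.imread(f'pics/{n}0.png')
    cv2.imwrite(f'pics/{n}0b.png',cv2.resize(i,(768,576),interpolation=cv2.INTER_CUBIC))
i=cv2.imread('pics/top0.png')[90:250,190:400]; cv2.imwrite('pics/top0c.png',cv2.resize(i,None,fx=3.6,fy=3.6,interpolation=cv2.INTER_CUBIC))
E
```

```text
(no output)
```

View pics/side0b.png

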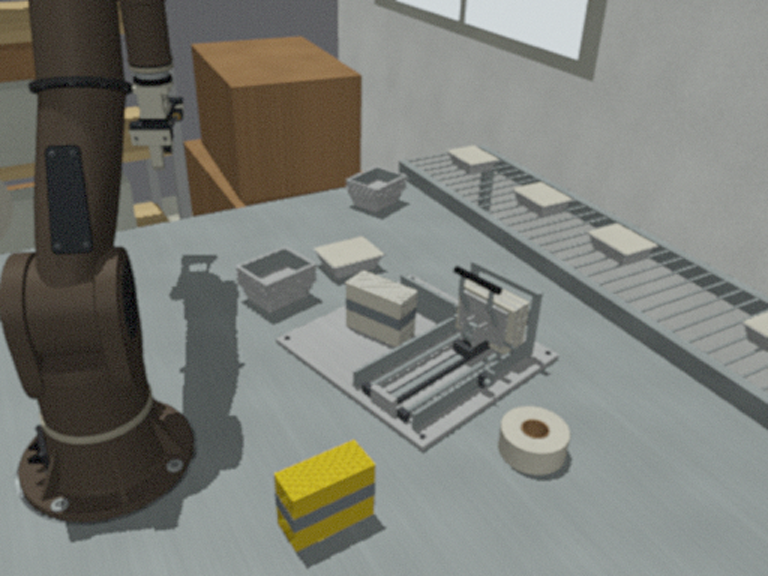

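View pics/top0b.png

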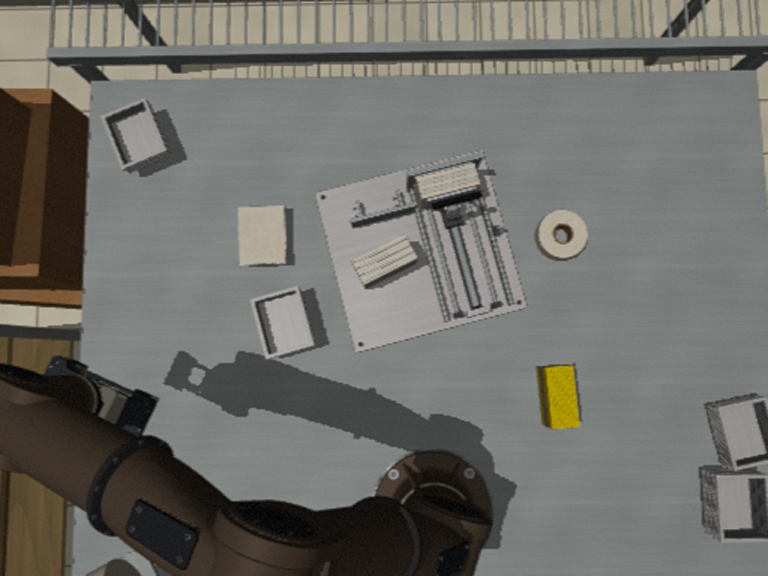

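View pics/top0c.png

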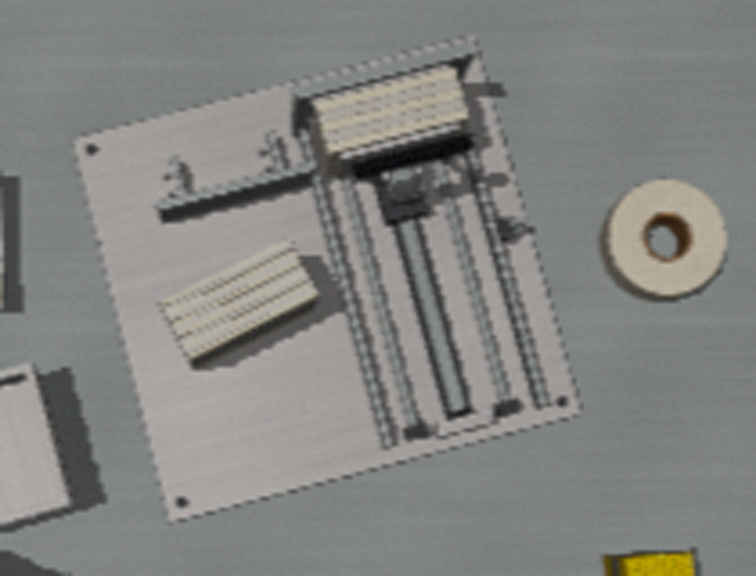

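The candidates for the bundle are the white block at top (256,174) / side (256,208) and the yellow block at top (372,265) / side (216,331). The white one stands on the ledge as described; the yellow one is the look-alike. The magazine's plate corners are clear in the top view, so I'll fit its frame from those.

```bash
cat >> h.py <<'E'
def SE2(p,P):  # p=(x,y,th); P in mm frame
    P=np.atleast_2d(P)/1000.; c,s=np.cos(p[2]),np.sin(p[2])
    return np.c_[p[0]+c*P[:,0]-s*P[:,1],p[1]+s*P[:,0]+c*P[:,1],P[:,2]]
def inv2(p,W):
    W=np.atleast_2d(W); c,s=np.cos(p[2]),np.sin(p[2]); d=W[:,:2]-p[:2]
    return 1000*np.c_[c*d[:,0]+s*d[:,1],-s*d[:,0]+c*d[:,1],W[:,2]]
E
python3 - <<'E'
from h import *
from scipy.optimize import least_squares
px=np.array([(75,140),(475,37),(578,410),(170,522)])/3.6+[190,90]
im=np.load('/tmp/top0.npz')['im']; g=cv2.cvtColor(im,cv2.COLOR_RGB2GRAY)
F=np.array([(170,200,12),(170,-180,12),(-190,-180,12),(-190,200,12)],float)
W=np.array([ray_z('top',u,v,.012) for u,v in px])
r=least_squares(lambda p:(SE2(p,F)[:,:2]-W[:,:2]).ravel(),[.5,0,.2]); p=r.x
print(p,np.round(r.fun*1000,1))
np.save('/tmp/p.npy',p)
z=np.load('/tmp/top0.npz')
for n in ('top','side'):
    z=np.load(f'/tmp/{n}0.npz'); im=z['im'].copy(); K=4 if n=='top' else 4
    o=(190,90) if n=='top' else (180,160)
    c=cv2.resize(im[o[1]:o[1]+150,o[0]:o[0]+200],None,fx=K,fy=K,interpolation=cv2.INTER_CUBIC)
    def pl(P,col):
        q=((proj(n,SE2(p,P))-o+.5)*K).astype(int); cv2.polylines(c,[q],False,col,1)
    pl(np.vstack([F,F[:1]]),(255,0,0))
    pl([(72,0,75),(72,140,75)],(0,255,0)); pl([(-175,0,45),(125,0,45)],(0,0,255))
    pl([(42,-123,170),(42,-23,170)],(255,0,255)); pl([(69,-154,55),(69,-120,55)],(255,255,0)); pl([(118,-20,147),(118,-140,147)],(0,255,255))
    pl([(72,0,12),(72,0,75)],(0,255,0)); pl([(72,140,12),(72,140,75)],(0,255,0))
    save(n+'fit.png',c)
# handle depth
    for l in ('mark','mark_tip','pointer','handle','lids_center','tray_stack','packed_tray'):
        for m in arm.masks_of(n,l)[:3]:
            v,u=np.nonzero(m['pixels']); d=z['d'][v,u]; k=d>0
            if k.sum()==0: continue
            f=inv2(p,back(n,u[k],v[k],d[k])); print(n,l,round(m['conf'],2),np.round(m['rect']),k.sum(),'med',np.round(np.median(f,0)),'5-95',np.round(np.percentile(f,[5,95],axis=0)).tolist())
E
```

```text
[0.5622878  0.00684889 0.24121517] [ 2.1  2.9  2.3  0.7 -3.8 -4.1 -0.6  0.6]
top mark_tip 0.44 [282. 167. 143. 135.] 12047 med [-12.   1.  13.] 5-95 [[-174.0, -160.0, 7.0], [146.0, 183.0, 125.0]]
top mark_tip 0.35 [331. 153.   8.   8.] 31 med [ -15. -156.   49.] 5-95 [[-21.0, -166.0, 40.0], [-7.0, -148.0, 57.0]]
top pointer 0.75 [304. 138.  33.  28.] 484 med [ 45. -70. 109.] 5-95 [[24.0, -117.0, 39.0], [71.0, -28.0, 178.0]]
top handle 0.91 [303. 138.  40.  28.] 569 med [ 45. -71. 106.] 5-95 [[21.0, -116.0, 15.0], [73.0, -28.0, 177.0]]
top lids_center 0.76 [256. 175.  42.  29.] 786 med [-28.  91. 107.] 5-95 [[-56.0, 39.0, 69.0], [2.0, 144.0, 112.0]]
top lids_center 0.72 [371. 264.  27.  44.] 1051 med [-374. -173.   94.] 5-95 [[-429.0, -210.0, 8.0], [-321.0, -148.0, 100.0]]
top tray_stack 0.73 [188. 215.  44.  47.] 1420 med [-90. 329.  40.] 5-95 [[-149.0, 278.0, 33.0], [-35.0, 372.0, 80.0]]
top packed_tray 0.74 [174. 156.  30.  42.] 1211 med [102. 330.  39.] 5-95 [[47.0, 284.0, 34.0], [158.0, 376.0, 44.0]]
top packed_tray 0.22 [305. 138.  39.  28.] 497 med [ 45. -71. 108.] 5-95 [[24.0,
[... 653 characters left out ...]
333.  70.  72.] 3498 med [-393. -201.   77.] 5-95 [[-443.0, -217.0, 7.0], [-330.0, -156.0, 97.0]]
side lids_center 0.7 [257. 206.  52.  49.] 1794 med [-45.  74.  77.] 5-95 [[-63.0, 29.0, 19.0], [2.0, 138.0, 109.0]]
side tray_stack 0.93 [184. 185.  53.  42.] 1568 med [-99. 314.  53.] 5-95 [[-156.0, 274.0, 12.0], [-37.0, 372.0, 77.0]]
side packed_tray 0.77 [234. 172.  42.  24.] 843 med [ 92. 311.  37.] 5-95 [[42.0, 279.0, 4.0], [153.0, 371.0, 41.0]]
side packed_tray 0.68 [358. 293.  46.  43.] 1701 med [ -78. -299.   43.] 5-95 [[-110.0, -340.0, 8.0], [-24.0, -253.0, 46.0]]
side packed_tray 0.67 [325. 252.  14.  14.] 114 med [ -19. -160.   41.] 5-95 [[-25.0, -171.0, 26.0], [-13.0, -148.0, 57.0]]
```

View pics/topfit.png

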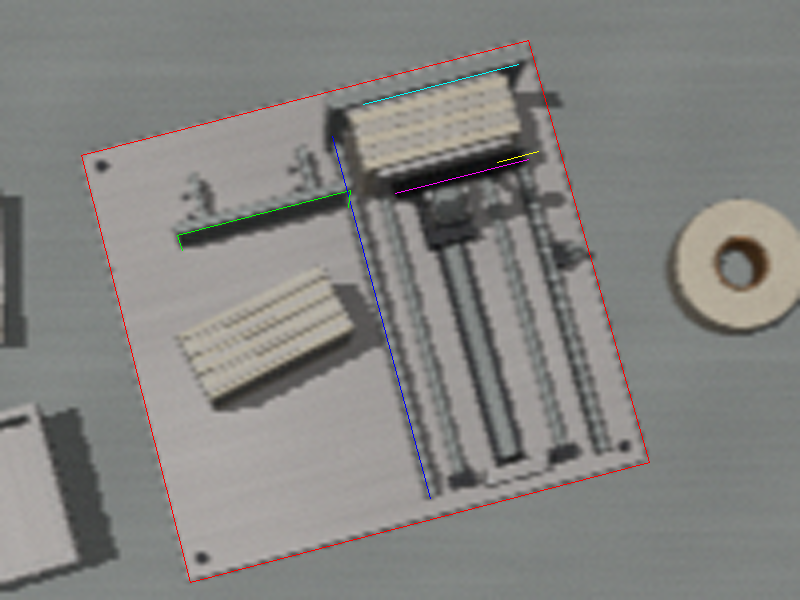

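View pics/sidefit.png

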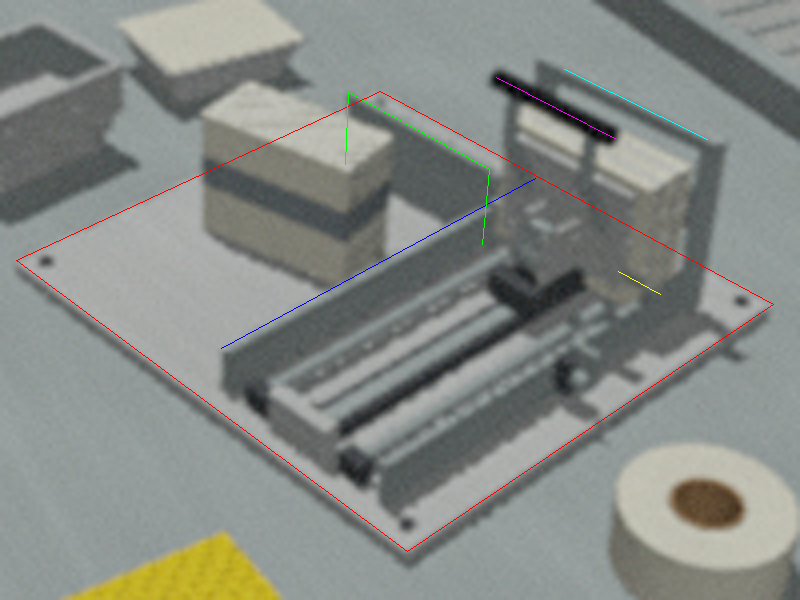

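The frame fit agrees with both views to within 1 px or so (about 3 mm). I'll now get the bundle's pose from its top face, and check the fit against the guide and fence faces using depth.

```bash
cat >> h.py <<'E'
def bundle(tag, refit=True):
    from scipy.optimize import least_squares
    p=np.load('/tmp/p.npy'); out=[]
    for n in ('top','side'):
        z=np.load(f'/tmp/{n}{tag}.npz'); d=z['d']; v,u=np.nonzero(d>0)
        W=back(n,u,v,d[v,u]); f=inv2(p,W)
        k=(f[:,2]>102)&(f[:,2]<116)&(abs(f[:,0])<130)&(f[:,1]>-5)&(f[:,1]<190)&(f[:,0]<90)
        q=f[k][:,:2].astype(np.float32)
        if len(q)<30: print(n,'few',len(q)); continue
        c,s,a=cv2.minAreaRect(q); 
        def inside(x):
            e=q-x[:2]; cc,ss=np.cos(x[2]),np.sin(x[2]); a=abs(cc*e[:,0]+ss*e[:,1])-27.5; b=abs(-ss*e[:,0]+cc*e[:,1])-61
            return np.r_[np.maximum(a,0),np.maximum(b,0)]
        print(n,len(q),'zmed',np.median(f[k][:,2]),'rect',np.round(c,1),np.round(s,1),round(a,1),'mean',q.mean(0).round(1))
        r=least_squares(inside,[*q.mean(0),0.0 if tag!='0' else .15]); print('   fit',np.round(r.x,3),'rms',r.fun.std().round(2))
def grab(tag):
    for n in ('side','top'):
        im,d=arm.get_image(n); save(f'{n}{tag}.png',im); np.savez(f'/tmp/{n}{tag}.npz',im=im,d=d)
E
python3 - <<'E'
from h import *
p=np.load('/tmp/p.npy'); bundle('0')
# plane checks from depth
for n in ('top','side'):
    z=np.load(f'/tmp/{n}0.npz'); d=z['d']; v,u=np.nonzero(d>0); f=inv2(p,back(n,u,v,d[v,u]))
    def s(name,k,ax):
        if k.sum()>5: print(n,name,k.sum(),np.percentile(f[k][:,ax],[2,10,50,90,98]).round(1))
    s('fence top x',(f[:,2]>66)&(f[:,2]<90)&(f[:,1]>20)&(f[:,1]<130)&(abs(f[:,0]-75)<20),0)
    s('guide y',(f[:,2]>36)&(f[:,2]<52)&(f[:,0]>-170)&(f[:,0]<-60)&(abs(f[:,1])<20),1)
    s('guide face y',(f[:,2]>20)&(f[:,2]<38)&(f[:,0]>-170)&(f[:,0]<-60)&(abs(f[:,1])<15),1)
    s('handle x',(f[:,2]>160)&(f[:,2]<185)&(abs(f[:,0]-42)<30)&(abs(f[:,1]+73)<60),0)
    s('handle y',(f[:,2]>160)&(f[:,2]<185)&(abs(f[:,0]-42)<30)&(abs(f[:,1]+73)<80),1)
    s('handle z',(f[:,2]>160)&(f[:,2]<185)&(abs(f[:,0]-42)<30)&(abs(f[:,1]+73)<60),2)
    s('plate z',(abs(f[:,0]+120)<40)&(abs(f[:,1]-100)<60),2)
    s('lids top z',(abs(f[:,0]-95)<15)&(abs(f[:,1]+73)<40),2)
R=cv2.Rodrigues(arm.observe()['ee_rot'])[0]; print(R.round(3))
E
```

```text
top 708 zmed 107.61190665405854 rect [-24.3  92.4] [ 55.3 121.5] 11.2 mean [-24.7  92.9]
   fit [-24.348  92.71    0.196] rms 0.01
side 549 zmed 107.42618304835429 rect [-27.2  90.4] [ 63.4 123.7] 14.6 mean [-28.8  87.2]
   fit [-27.089  90.36    0.224] rms 0.32
top fence top x 106 [72.6 73.2 76.1 80.5 81.1]
top guide y 72 [-5.6 -4.7 -2.1  0.2  0.4]
top guide face y 21 [-8.3 -3.7  0.2  0.6  0.6]
top handle x 162 [36.3 37.6 42.5 48.  50. ]
top handle y 162 [-119.5 -111.5  -72.   -32.1  -24.4]
top handle z 162 [169.  170.7 175.  178.7 180.6]
top plate z 927 [ 5.8  7.9 12.  16.1 18.5]
top lids top z 253 [117.9 119.9 123.7 127.6 129.3]
side fence top x 117 [68.5 69.7 72.3 77.2 79.1]
side guide y 138 [-9.3 -8.  -6.  -2.6 -0.4]
side guide face y 166 [-9.2 -8.1 -6.6 -4.8 -3.8]
side handle x 205 [33.  34.8 37.4 43.1 45.8]
side handle y 205 [-123.5 -117.8  -77.2  -37.1  -27.4]
side handle z 205 [162.  165.8 173.3 176.6 177.5]
side plate z 752 [ 8.4  9.7 11.5 13.5 14.8]
side lids top z 112 [  9.9  12.4 123.4 125.3 125.8]
[[-0.909  0.416  0.   ]
 [ 0.416  0.909  0.   ]
 [-0.     0.    -1.   ]]
```

```bash
python3 -m pendant '[[[-0.043,-0.033,0],[0,0,0],0.0918],[[-0.043,-0.033,0],[0,0,0],0.0918],[[-0.043,-0.033,0],[0,0,0],0.0918],[[-0.043,-0.033,0],[0,0,0],0.0918],[[-0.043,-0.033,0],[0,0,0],0.0918],[[-0.043,-0.033,0],[0,0,0],0.0918],[[-0.043,-0.033,0],[0,0,0],0.0918],[[-0.043,-0.033,0],[0,0,0],0.0918],[[-0.043,-0.033,0],[0,0,0],0.0918],[[-0.043,-0.033,0],[0,0,0],0.0918]]' && python3 -m pendant '[[[0,0,0],[0,0,10.05],0.0918],[[0,0,0],[0,0,10.05],0.0918],[[0,0,0],[0,0,10.05],0.0918],[[0,0,0],[0,0,10.05],0.0918],[[0,0,0],[0,0,0],0.0918]]'
cat >> h.py <<'E'
def where():
    s=arm.observe(); p=np.load('/tmp/p.npy'); R=cv2.Rodrigues(s['ee_rot'])[0]
    az=np.arctan2(R[1,1],R[0,1]); 
    f=inv2(p,s['position'])[0]
    fr=np.array([np.cos(p[2])*s['force'][0]+np.sin(p[2])*s['force'][1],-np.sin(p[2])*s['force'][0]+np.cos(p[2])*s['force'][1],s['force'][2]])
    print('t',s['clock'],'frame',f.round(1),'tool-y az in frame deg',np.degrees(az-p[2]).round(2),'tilt',R[:,2].round(3),'Fframe',fr.round(1),'w mm',round(s['width']*91.8,1),'j7',s['joints'].round(2))
    return s,f,R
def go(tx,ty,tz):  # tool shift to reach frame point
    s,f,R=where(); p=np.load('/tmp/p.npy'); W=SE2(p,[tx,ty,tz])[0]; print('shift',((W-s['position'])@R*1000).round(1))
E
python3 -c "
from h import *
go(-24.5,92.6,84)"
```

```text
clock: 2.45
position: [0.5145, 0.088, 0.2271]
ee_rot: [0.668, 3.069, 0.001]
force: [1.1, 1.2, -0.2]
width: 1.002
clock: 3.08
position: [0.5137, 0.0896, 0.2268]
ee_rot: [1.681, 2.654, 0.0]
force: [0.0, 0.4, -0.1]
width: 1.001
t 3.075 frame [-27.4  92.  226.8] tool-y az in frame deg 11.48 tilt [ 0. -0. -1.] Fframe [ 0.1  0.3 -0.1] w mm 91.9 j7 [-0.58  0.27  0.38  1.85 -0.12  1.05  0.29]
shift [  0.    2.9 142.8]
```

```bash
python3 -m pendant '[[[0,0.003,0.045],[0,0,0],0.0918],[[0,0,0.045],[0,0,0],0.0918],[[0,0,0.035],[0,0,0],0.0918],[[0,0,0.018],[0,0,0],0.0918],[[0,0,0],[0,0,0],0.0918]]' 15; python3 - <<'E'
from h import *
where(); grab('1'); 
for n in ('side',):
    i=cv2.imread(f'pics/{n}1.png')[100:300,150:400]; cv2.imwrite(f'pics/{n}1c.png',cv2.resize(i,None,fx=3,fy=3,interpolation=cv2.INTER_CUBIC))
E
```

```text
clock: 3.7
position: [0.5155, 0.0906, 0.0827]
ee_rot: [-1.677, -2.654, 0.003]
force: [-0.6, -0.4, 0.9]
width: 0.996
t 3.7 frame [-25.4  92.5  82.7] tool-y az in frame deg 11.61 tilt [-0.003 -0.001 -1.   ] Fframe [-0.7 -0.2  0.9] w mm 91.4 j7 [-0.52  0.46  0.33  2.   -0.22  0.72  0.38]
```

View pics/side1c.png

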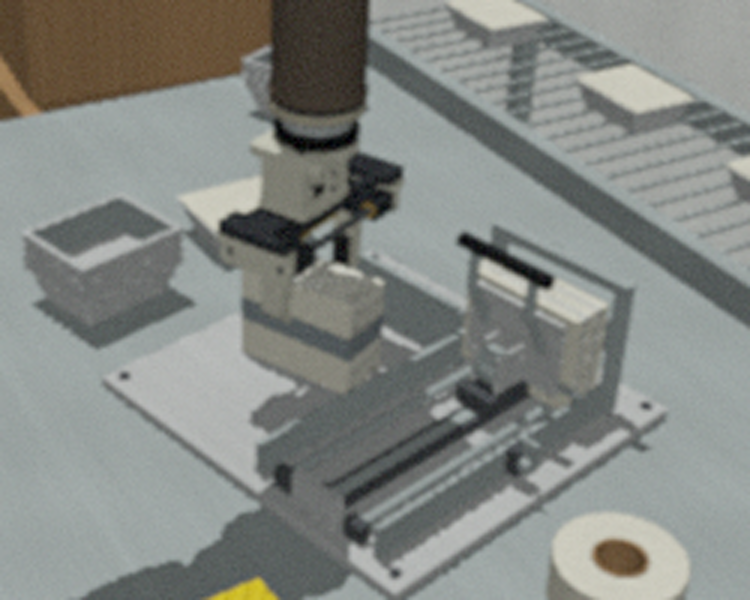

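The fingers straddle the white bundle at side (255,205), with the tips about 25 mm below its top. Next I close gently and square the yaw.

```bash
python3 -m pendant '[[[0,0,0],[0,0,0],0.03],[[0,0,0],[0,0,0],0.03],[[0,0,0],[0,0,0],0.03],[[0,0,0],[0,0,0],0.03],[[0,0,0],[0,0,0],0.03],[[0,0,0],[0,0,0],0.03]]' 15; python3 -c "
from h import *
where()"
```

```text
clock: 4.55
position: [0.5164, 0.0908, 0.0838]
ee_rot: [-1.683, -2.653, -0.0]
force: [-1.5, -0.4, 3.3]
width: 0.602
t 4.55 frame [-24.5  92.5  83.8] tool-y az in frame deg 11.41 tilt [-0.  0. -1.] Fframe [-1.6 -0.1  3.3] w mm 55.3 j7 [-0.52  0.45  0.33  2.   -0.22  0.72  0.38]
```

```bash
python3 -m pendant '[[[0,0,0],[0,0,3.8],0.03],[[0,0,0],[0,0,3.8],0.03],[[0,0,0],[0,0,3.8],0.03],[[0,0,0],[0,0,0],0.03]]'; python3 -c "
from h import *
go(40,64,84)
grab('2'); bundle('2')"
```

```text
clock: 5.05
position: [0.517, 0.0911, 0.0838]
ee_rot: [1.937, 2.473, 0.001]
force: [1.2, 1.6, 0.1]
width: 0.601
t 5.05 frame [-23.8  92.7  83.8] tool-y az in frame deg 0.05 tilt [ 0.001  0.    -1.   ] Fframe [1.5 1.3 0.1] w mm 55.2 j7 [-0.56  0.46  0.38  2.   -0.25  0.72  0.22]
shift [-28.7  63.8  -0.1]
top few 3
side 407 zmed 107.51209084316247 rect [-23.3  68.6] [91.  84.3] 9.8 mean [-26.6  67.4]
   fit [-20.787  56.59    0.339] rms 2.74
```

```bash
python3 -m pendant '[[[-0.005,0.012,0],[0,0,0],0.03],[[-0.005,0.012,0],[0,0,0],0.03],[[-0.005,0.012,0],[0,0,0],0.03],[[-0.006,0.012,0],[0,0,0],0.03],[[-0.006,0.012,0],[0,0,0],0.03],[[0,0.002,0],[0,0,0],0.03],[[0,0,0],[0,0,0],0.03]]'; python3 -c "
from h import *
where()"; python3 -m pendant '[[[0,0.002,0],[0,0,0],0.03],[[0,0.002,0],[0,0,0],0.03],[[0,0,0],[0,0,0],0.03]]'; python3 -c "
from h import *
where()"
```

```text
clock: 6.02
position: [0.5818, 0.0788, 0.0835]
ee_rot: [-1.936, -2.472, 0.003]
force: [-4.9, -0.5, 6.2]
width: 0.597
t 6.025 frame [36.1 65.2 83.5] tool-y az in frame deg 0.04 tilt [-0.003 -0.    -1.   ] Fframe [-4.9  0.7  6.2] w mm 54.8 j7 [-0.49  0.55  0.38  1.84 -0.27  0.8   0.27]
clock: 6.4
position: [0.5826, 0.0789, 0.0837]
ee_rot: [-1.934, -2.468, 0.009]
force: [-14.3, -2.9, 20.4]
width: 0.604
t 6.4 frame [37.  65.1 83.7] tool-y az in frame deg 0.02 tilt [-0.008 -0.001 -1.   ] Fframe [-14.6   0.6  20.4] w mm 55.5 j7 [-0.49  0.55  0.38  1.84 -0.27  0.81  0.27]
```

Contact came early, at x = 37 where I expected about 44.5. I'll look before pushing further.

```bash
python3 - <<'E'
from h import *
where(); grab('3'); 
p=np.load('/tmp/p.npy')
out=[]
for n,o in (('side',(210,120)),('top',(210,100))):
    i=cv2.cvtColor(np.load(f'/tmp/{n}3.npz')['im'],cv2.COLOR_RGB2BGR)[o[1]:o[1]+140,o[0]:o[0]+130]; out.append(cv2.resize(i,None,fx=3,fy=4,interpolation=cv2.INTER_CUBIC) if 0 else cv2.resize(i,None,fx=3,fy=3,interpolation=cv2.INTER_CUBIC))
cv2.imwrite('pics/c3.png',np.hstack(out))
z=np.load('/tmp/side3.npz');d=z['d'];v,u=np.nonzero(d>0);f=inv2(p,back('side',u,v,d[v,u]))
k=(f[:,0]>-15)&(f[:,0]<30)&(f[:,1]>0)&(f[:,1]<130)&(f[:,2]>20)&(f[:,2]<70)
q=f[k]
for a,b in((20,36),(36,52),(52,70)):
    m=(q[:,2]>a)&(q[:,2]<b); print(a,b,m.sum(),np.median(q[m],0).round(1)) 
m=q[:,0]<20;c=np.linalg.lstsq(np.c_[np.ones(m.sum()),q[m][:,1:]],q[m][:,0],rcond=None)[0];print('back face x = ',c)
k=(f[:,0]>15)&(f[:,0]<60)&(f[:,1]>-12)&(f[:,1]<40)&(f[:,2]>50)&(f[:,2]<100);print('end face y',np.percentile(f[k][:,1],[5,25,50,75]).round(1))
E
```

```text
t 6.4 frame [37.  65.1 83.7] tool-y az in frame deg 0.02 tilt [-0.008 -0.001 -1.   ] Fframe [-14.6   0.6  20.4] w mm 55.5 j7 [-0.49  0.55  0.38  1.84 -0.27  0.81  0.27]
20 36 132 [ 7.4 68.6 28.9]
36 52 166 [ 7.8 57.  43.5]
52 70 200 [ 7.9 52.6 60.3]
back face x =  [ 7.55990733 -0.01224818  0.02206259]
end face y [1.4 2.5 3.6 4.6]
```

View pics/c3.png

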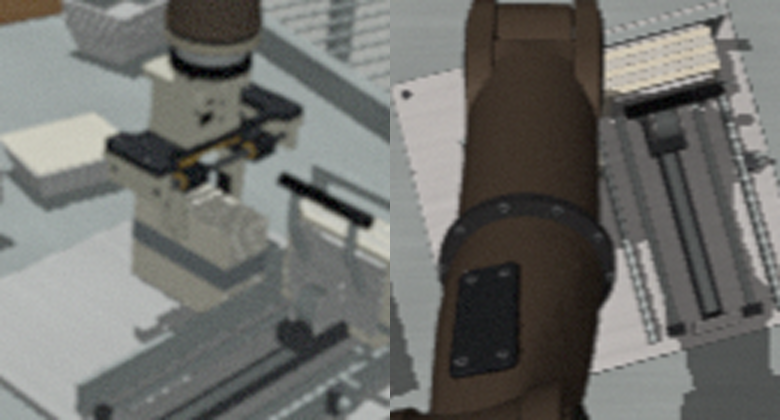

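The side camera reads x and y about 4 mm low, judging by the fence and guide faces. With that corrected, the bundle is square, about 6 mm short of the fence and 4 mm from the guide, so it's probably jamming from being pushed high up. I'll back off, release, and finish with low pushes from closed fingers.

```bash
python3 -m pendant '[[[0,-0.003,-0.001],[0,0,0],0.03],[[0,-0.001,-0.001],[0,0,0],0.03],[[0,0,0],[0,0,0],0.03]]'; python3 -c "
from h import *
where()";  python3 -m pendant '[[[0,0,0],[0,0,0],0.066],[[0,0,0],[0,0,0],0.066],[[0,0,-0.005],[0,0,0],0.066],[[0,0,-0.015],[0,0,0],0.066],[[0,0,-0.03],[0,0,0],0.066],[[0,0,-0.05],[0,0,0],0.066],[[0,0,-0.05],[0,0,0],0.066],[[0,0,0],[0,0,0],0]]'; python3 -c "
from h import *
go(-20,61,160)
grab('4'); bundle('4')"
```

```text
clock: 6.88
position: [0.583, 0.0793, 0.0854]
ee_rot: [-1.938, -2.473, 0.001]
force: [-0.3, 0.8, -5.1]
width: 0.599
t 6.875 frame [37.4 65.4 85.4] tool-y az in frame deg 0.02 tilt [-0. -0. -1.] Fframe [-0.1  0.9 -5.1] w mm 55.0 j7 [-0.49  0.54  0.38  1.84 -0.27  0.81  0.27]
clock: 7.88
position: [0.5857, 0.0793, 0.2411]
ee_rot: [1.935, 2.468, 0.011]
force: [0.4, -0.2, 0.3]
width: 0.651
t 7.875 frame [ 40.   64.7 241.1] tool-y az in frame deg -0.02 tilt [ 0.009  0.002 -1.   ] Fframe [ 0.3 -0.3  0.3] w mm 59.8 j7 [-0.55  0.38  0.45  1.67 -0.18  1.12  0.19]
shift [ -3.8 -60.7  80.6]
top few 0
side 514 zmed 107.22961300297715 rect [33.8 63.2] [ 61.2 127.8] 0.0 mean [32.3 60.8]
   fit [ 3.4339e+01  6.3438e+01 -7.0000e-03] rms 0.26
```

```bash
python3 -m pendant '[[[0,-0.035,0.01],[0,0,0],0],[[0,-0.037,0.03],[0,0,0],0],[[0,0,0.05],[0,0,0],0],[[0,0,0.05],[0,0,0],0],[[0,0,0.035],[0,0,0],0],[[0,0,0.014],[0,0,0],0],[[0,0,0],[0,0,0],0]]';  python3 -c "
from h import *
go(-9.4,65,52)
grab('5')
i=cv2.imread('pics/side5.png')[120:260,210:370];cv2.imwrite('pics/c5.png',cv2.resize(i,None,fx=4,fy=4,interpolation=cv2.INTER_CUBIC))
"
```

```text
clock: 8.85
position: [0.5125, 0.0619, 0.0461]
ee_rot: [-1.937, -2.471, 0.003]
force: [0.1, -0.3, 0.7]
width: 0.004
t 8.85 frame [-35.2  65.3  46.1] tool-y az in frame deg -0.01 tilt [-0.002 -0.001 -1.   ] Fframe [ 0.  -0.3  0.7] w mm 0.4 j7 [-0.49  0.51  0.35  2.05 -0.29  0.63  0.3 ]
shift [-0.3 25.8 -6. ]
```

View pics/c5.png

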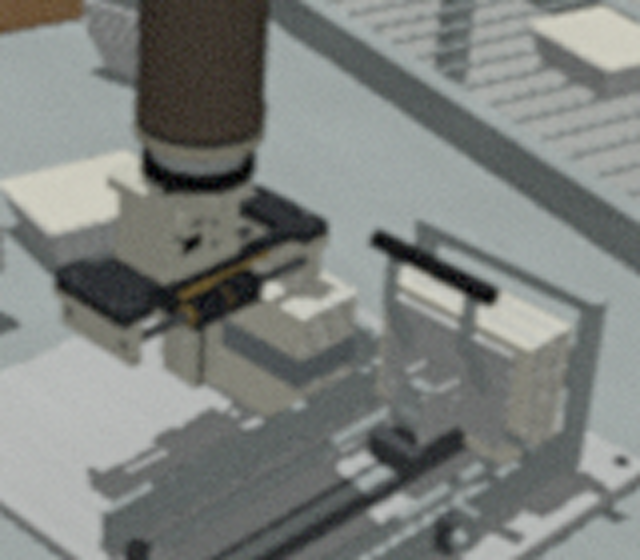

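The closed fingers are behind the bundle's -x face, and the gripper body is just above its top. I'll rise to z 52 and push along +x.

```bash
python3 -m pendant '[[[0,0,-0.006],[0,0,0],0],[[0,0.01,0],[0,0,0],0],[[0,0.008,0],[0,0,0],0],[[0,0.005,0],[0,0,0],0],[[0,0.004,0],[0,0,0],0],[[0,0,0],[0,0,0],0]]';  python3 -c "
from h import *
where()";  python3 -m pendant '[[[0,0.003,0],[0,0,0],0],[[0,0.003,0],[0,0,0],0],[[0,0,0],[0,0,0],0]]';  python3 -c "
from h import *
where()"
```

```text
clock: 9.7
position: [0.5393, 0.0686, 0.0525]
ee_rot: [-1.938, -2.472, 0.001]
force: [-0.9, -0.2, -0.4]
width: 0.004
t 9.7 frame [-7.6 65.4 52.5] tool-y az in frame deg 0.0 tilt [-0.001 -0.    -1.   ] Fframe [-0.9 -0.  -0.4] w mm 0.3 j7 [-0.49  0.53  0.36  1.98 -0.29  0.68  0.3 ]
clock: 10.07
position: [0.5441, 0.0697, 0.0525]
ee_rot: [-1.937, -2.471, 0.003]
force: [-5.3, -2.0, 3.7]
width: 0.002
t 10.075 frame [-2.7 65.4 52.5] tool-y az in frame deg -0.0 tilt [-0.002 -0.    -1.   ] Fframe [-5.6 -0.7  3.7] w mm 0.2 j7 [-0.48  0.54  0.36  1.96 -0.29  0.69  0.3 ]
```

```bash
python3 -m pendant '[[[0,0.002,0],[0,0,0],0],[[0,0.002,0],[0,0,0],0],[[0,0,0],[0,0,0],0]]';  python3 -c "
from h import *
where()";  python3 -m pendant '[[[0,0.002,0],[0,0,0],0],[[0,0,0],[0,0,0],0]]';  python3 -c "
from h import *
where(); grab('6'); bundle('6')"
```

```text
clock: 10.45
position: [0.5464, 0.0703, 0.0523]
ee_rot: [-1.936, -2.469, 0.006]
force: [-10.3, -2.8, 7.5]
width: 0.005
t 10.45 frame [-0.2 65.4 52.3] tool-y az in frame deg -0.02 tilt [-0.005 -0.001 -1.   ] Fframe [-10.7  -0.3   7.5] w mm 0.5 j7 [-0.48  0.55  0.36  1.95 -0.29  0.7   0.3 ]
clock: 10.7
position: [0.5464, 0.0703, 0.0522]
ee_rot: [-1.935, -2.467, 0.009]
force: [-17.7, -3.8, 15.2]
width: 0.005
t 10.7 frame [-0.3 65.5 52.2] tool-y az in frame deg -0.03 tilt [-0.009 -0.001 -1.   ] Fframe [-18.1   0.6  15.2] w mm 0.5 j7 [-0.48  0.55  0.36  1.95 -0.29  0.7   0.29]
top few 8
side 233 zmed 108.42079266814025 rect [26.  35.4] [ 68.5 113.1] 88.0 mean [38.1 25.6]
   fit [28.389 32.8   45.455] rms 0.75
```

Firm stop: the force rises with no further motion, so the bundle is on the fence. Now around to the +y face to push it toward the guide.

```bash
python3 -m pendant '[[[0,-0.008,0],[0,0,0],0],[[0,-0.005,0],[0,0,0],0],[[0,0,-0.04],[0,0,0],0],[[0.02,0,-0.045],[0,0,0],0],[[0.045,0.02,0],[0,0,0],0],[[0.022,0.03,0],[0,0,0],0],[[0,0,0],[0,0,0],0]]';  python3 -c "
from h import *
go(43,152,52); grab('7'); bundle('7')"
```

```text
clock: 11.68
position: [0.5677, 0.1683, 0.1378]
ee_rot: [1.932, 2.476, 0.004]
force: [0.2, -1.1, 0.3]
width: 0.003
t 11.675 frame [ 43.9 155.5 137.8] tool-y az in frame deg 0.25 tilt [ 0.002  0.001 -1.   ] Fframe [-0.1 -1.1  0.3] w mm 0.3 j7 [-0.66  0.48  0.41  1.79 -0.23  0.91  0.09]
shift [-3.6 -1.1 85.8]
top 612 zmed 107.91533074186373 rect [40.4 59.4] [108.9  56.3] 89.7 mean [39.8 58.6]
   fit [ 4.0362e+01  5.8392e+01 -4.0000e-03] rms 0.04
side 514 zmed 107.34134855811985 rect [38.2 64.5] [ 60.7 126.6] 1.4 mean [35.8 60.5]
   fit [3.7501e+01 6.3725e+01 2.0000e-03] rms 0.24
```

Both cameras put the bundle about 4 mm short of the fence, which disagrees with the firm stop I felt. I'll look closely.

```bash
python3 - <<'E'
from h import *
p=np.load('/tmp/p.npy'); out=[]
for n,o in (('side',(230,160)),('top',(225,110))):
    K=7
    c=cv2.resize(np.load(f'/tmp/{n}7.npz')['im'][o[1]:o[1]+80,o[0]:o[0]+100 if n=='side' else o[0]+100-45+0],None,fx=K,fy=K,interpolation=cv2.INTER_CUBIC)
    out.append(c[:, :400])
save('c7.png',np.hstack(out))
for t in ('0','7'):
  for n in ('top','side'):
    z=np.load(f'/tmp/{n}{t}.npz');d=z['d'];v,u=np.nonzero(d>0);f=inv2(p,back(n,u,v,d[v,u]))
    for a,b in ((5,25),(25,45),(45,65),(65,90),(90,115)):
        k=(f[:,2]>70)&(f[:,2]<82)&(f[:,1]>a)&(f[:,1]<b)&(abs(f[:,0]-75)<13)
        if k.sum(): print(t,n,'fence top',a,b,k.sum(),np.percentile(f[k][:,0],[0,10,50,90,100]).round(1),np.median(f[k][:,2]).round(1))
z=np.load('/tmp/top7.npz');d=z['d'];v,u=np.nonzero(d>0);f=inv2(p,back('top',u,v,d[v,u]))
for a,b in ((0,20),(20,40),(40,60),(60,80),(80,100),(100,120)):
    k=(f[:,2]>100)&(f[:,2]<118)&(f[:,1]>a)&(f[:,1]<b)&(abs(f[:,0]-44)<45)
    if k.sum(): print('bundle top',a,b,k.sum(),f[k][:,0].min().round(1),f[k][:,0].max().round(1))
E
```

```text
0 top fence top 5 25 16 [72.2 72.5 76.2 79.2 81.4] 74.4
0 top fence top 25 45 17 [72.7 74.  76.6 80.3 80.6] 74.3
0 top fence top 45 65 18 [72.5 73.2 76.1 80.  80.5] 73.4
0 top fence top 65 90 21 [72.  73.9 76.5 80.4 81.1] 74.7
0 top fence top 90 115 18 [72.9 73.4 76.1 80.4 80.5] 74.7
0 side fence top 5 25 18 [70.  70.5 72.4 76.5 77.7] 74.6
0 side fence top 25 45 19 [69.1 69.9 72.1 77.  78.9] 74.6
0 side fence top 45 65 18 [69.  71.6 72.8 76.  78.8] 74.0
0 side fence top 65 90 23 [68.4 69.  72.2 77.5 79.5] 73.7
0 side fence top 90 115 20 [68.7 70.1 72.9 77.8 78.9] 73.3
7 top fence top 5 25 10 [75.1 76.8 78.5 79.7 81. ] 75.7
7 top fence top 25 45 12 [75.9 76.1 77.7 80.1 80.4] 75.4
7 top fence top 45 65 12 [74.8 75.6 77.7 80.3 81.5] 76.0
7 top fence top 65 90 13 [75.8 76.  78.6 80.1 80.7] 74.2
7 top fence top 90 115 8 [76.6 77.1 78.8 80.2 80.3] 75.1
7 side fence top 5 25 4 [71.5 73.  76.7 78.1 78.6] 72.3
bundle top 0 20 90 12.5 68.3
bundle top 20 40 115 12.7 67.3
bundle top 40 60 117 12.7 67.4
bundle top 60 80 120 12.3 68.2
bundle top 80 100 118 12.8 68.8
bundle top 100 120 67 13.0 67.4
```

View pics/c7.png

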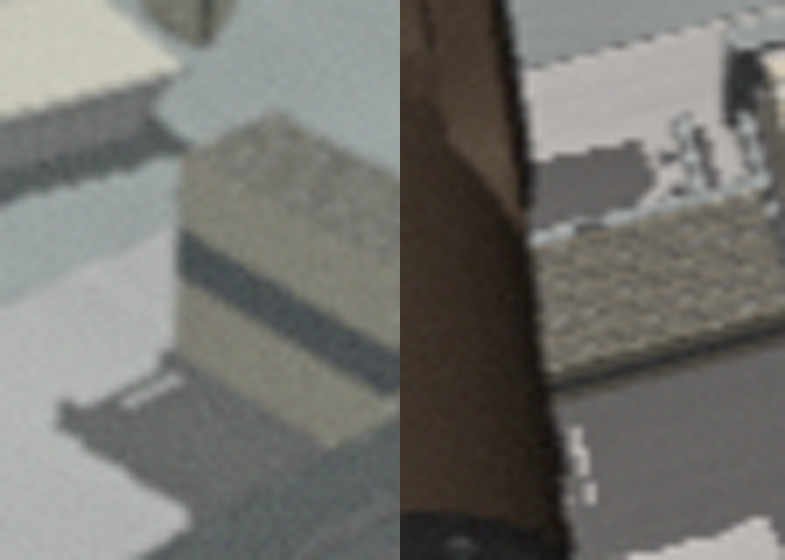

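The jams happened at two different places, each time with an upward force of about 0.85 times the push. So the compliant arm was pressing the bundle into the ledge while pushing. I'll check the geometry by plain occlusion, and then push while easing upward so the vertical force stays near zero.

```bash
python3 - <<'E'
from h import *
p=np.load('/tmp/p.npy')
R,t,*_=cam('top'); C=inv2(p,-R.T@t)[0]; print('C',C.round(0))
# x at front top edge given that fence-top is hidden up to 75.5 
for vis in (75,76): print(vis, vis+(C[0]-vis)*(108-75)/(C[2]-75))
E
python3 -m pendant '[[[-0.002,-0.001,0.03],[0,0,0],0],[[0,0,0.03],[0,0,0],0],[[0,0,0.023],[0,0,0],0],[[-0.005,0,0],[0,0,0],0],[[0,0,0],[0,0,0],0]]';  python3 -c "
from h import *
where()"
```

```text
C [-221.  121. 1474.]
75 68.02884616381145
76 69.00526625939126
clock: 12.4
position: [0.5675, 0.1563, 0.0557]
ee_rot: [1.94, 2.47, 0.001]
force: [0.1, 0.1, -0.6]
width: 0.009
t 12.4 frame [ 40.8 143.8  55.7] tool-y az in frame deg -0.11 tilt [ 0.001 -0.    -1.   ] Fframe [ 0.1  0.1 -0.6] w mm 0.8 j7 [-0.61  0.58  0.36  1.86 -0.29  0.74  0.15]
```

```bash
python3 -m pendant '[[[-0.005,0,0.002],[0,0,0],0],[[-0.004,0,0],[0,0,0],0],[[-0.002,0,0],[0,0,0],0],[[0,0,0],[0,0,0],0]]';  python3 -c "
from h import *
where()"; python3 -m pendant '[[[-0.002,0,0],[0,0,0],0],[[-0.002,0,0],[0,0,0],0],[[0,0,0],[0,0,0],0]]';  python3 -c "
from h import *
where()"
```

```text
clock: 12.9
position: [0.5698, 0.1482, 0.0534]
ee_rot: [-1.937, -2.473, -0.003]
force: [-0.6, 3.8, 4.6]
width: 0.004
t 12.9 frame [ 41.  135.5  53.4] tool-y az in frame deg 0.05 tilt [ 0.001  0.002 -1.   ] Fframe [0.4 3.8 4.6] w mm 0.4 j7 [-0.59  0.59  0.36  1.86 -0.29  0.74  0.17]
clock: 13.28
position: [0.5702, 0.1462, 0.0533]
ee_rot: [-1.934, -2.473, -0.004]
force: [-3.0, 10.0, 5.6]
width: 0.004
t 13.275 frame [ 41.  133.5  53.3] tool-y az in frame deg 0.15 tilt [ 0.     0.003 -1.   ] Fframe [-0.5 10.4  5.6] w mm 0.4 j7 [-0.59  0.59  0.35  1.86 -0.29  0.74  0.18]
```

Easing up to shed the downward load, then continuing.

```bash
python3 -m pendant '[[[0,0,-0.003],[0,0,0],0],[[-0.001,0,-0.002],[0,0,0],0],[[0,0,0],[0,0,0],0]]';  python3 -c "
from h import *
where()"; python3 -m pendant '[[[-0.002,0,-0.001],[0,0,0],0],[[-0.001,0,-0.001],[0,0,0],0],[[0,0,0],[0,0,0],0]]';  python3 -c "
from h import *
where()"
```

```text
clock: 13.65
position: [0.5701, 0.1453, 0.0578]
ee_rot: [-1.933, -2.473, -0.003]
force: [-1.7, 8.9, -0.9]
width: 0.004
t 13.65 frame [ 40.7 132.6  57.8] tool-y az in frame deg 0.15 tilt [-0.001  0.003 -1.   ] Fframe [ 0.5  9.  -0.9] w mm 0.3 j7 [-0.59  0.58  0.36  1.86 -0.29  0.75  0.18]
clock: 14.02
position: [0.5703, 0.1449, 0.0598]
ee_rot: [-1.93, -2.473, -0.006]
force: [-3.5, 16.6, 0.1]
width: 0.003
t 14.025 frame [ 40.8 132.1  59.8] tool-y az in frame deg 0.26 tilt [-0.001  0.006 -1.   ] Fframe [ 0.5 16.9  0.1] w mm 0.3 j7 [-0.58  0.58  0.36  1.86 -0.29  0.75  0.18]
```

Stopped at y ≈ 132 with no vertical load and a rising force, so it's on the guide. Back to the -x face.

```bash
python3 -m pendant '[[[0.008,0,0],[0,0,0],0],[[0.008,0,-0.03],[0,0,0],0],[[0,0,-0.05],[0,0,0],0],[[-0.04,-0.04,0],[0,0,0],0],[[-0.048,-0.035,0],[0,0,0],0],[[0,0,0],[0,0,0],0]]' && python3 -c "
from h import *
go(-25,61,54); grab('8'); bundle('8')"
```

```text
clock: 14.78
position: [0.514, 0.0459, 0.1401]
ee_rot: [1.947, 2.465, -0.003]
force: [0.5, 0.8, 1.0]
width: 0.007
t 14.775 frame [-37.6  49.4 140.1] tool-y az in frame deg -0.43 tilt [-0.001 -0.002 -1.   ] Fframe [0.7 0.7 1. ] w mm 0.7 j7 [-0.53  0.37  0.44  1.97 -0.2   0.85  0.25]
shift [11.8 12.6 86.1]
top 128 zmed 107.84504178000519 rect [ 42.2 115. ] [25.  58.2] 79.0 mean [ 42.7 113.1]
   fit [4.00450e+01 1.14701e+02 1.09000e-01] rms 0.0
side 416 zmed 107.18777015832052 rect [37.6 56.7] [ 61.1 117.2] 0.4 mean [38.  45.2]
   fit [ 3.8267e+01  5.8355e+01 -5.0000e-03] rms 0.28
```

```bash
python3 -m pendant '[[[0.012,0.005,0.03],[0,0,0],0],[[0,0,0.04],[0,0,0],0],[[0,0,0.019],[0,0,0],0],[[0,0.012,0],[0,0,0],0],[[0,0.011,0],[0,0,0],0],[[0,0.006,0],[0,0,0],0],[[0,0,0],[0,0,0],0]]' && python3 -c "
from h import *
where()" && python3 -m pendant '[[[0,0.002,-0.001],[0,0,0],0],[[0,0.002,-0.001],[0,0,0],0],[[0,0,0],[0,0,0],0]]' && python3 -c "
from h import *
where()"
```

```text
clock: 15.75
position: [0.5461, 0.0716, 0.0513]
ee_rot: [-1.937, -2.473, -0.0]
force: [-2.7, -0.1, 1.5]
width: 0.002
t 15.75 frame [-0.2 66.8 51.3] tool-y az in frame deg 0.03 tilt [-0.  0. -1.] Fframe [-2.7  0.5  1.5] w mm 0.2 j7 [-0.49  0.55  0.37  1.96 -0.3   0.69  0.3 ]
clock: 16.12
position: [0.5461, 0.0717, 0.0518]
ee_rot: [-1.935, -2.469, 0.008]
force: [-10.4, -1.5, -0.7]
width: 0.005
t 16.125 frame [-0.3 66.8 51.8] tool-y az in frame deg 0.01 tilt [-0.007 -0.001 -1.   ] Fframe [-10.5   1.1  -0.7] w mm 0.5 j7 [-0.49  0.55  0.37  1.95 -0.3   0.7   0.3 ]
```

Same stop at -0.3, this time with no vertical load. I'll inspect the bundle's front end in the current view.

```bash
python3 - <<'E'
from h import *
p=np.load('/tmp/p.npy'); grab('9'); bundle('9')
out=[]
for n,o in (('side',(255,165)),('top',(250,110))):
    K=8; c=cv2.resize(np.load(f'/tmp/{n}9.npz')['im'][o[1]:o[1]+70,o[0]:o[0]+50],None,fx=K,fy=K,interpolation=cv2.INTER_CUBIC)
    c0=c.copy()
    for P,col in (([(72,0,75),(72,140,75)],(0,255,0)),([(72,0,12),(72,0,75)],(0,255,0)),([(17,0,108),(72,0,108),(72,122,108)],(255,0,0)),([(72,0,12),(72,0,108)],(255,0,0))):
        q=((proj(n,SE2(p,P))-o+.5)*K).astype(int); cv2.polylines(c,[q],False,col,1)
    out+= [c] if n=='side' else [c]
    
save('c9.png',np.hstack(out))
E
```

```text
top few 1
side 238 zmed 108.75112314823684 rect [29.6 34.9] [109.5  83.9] 11.0 mean [40.2 23.9]
   fit [31.072 41.838  0.709] rms 2.31
```

View pics/c9.png

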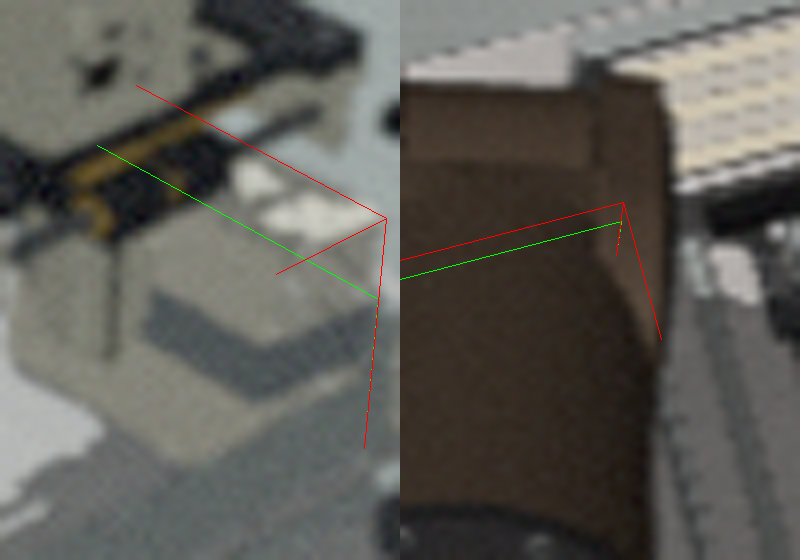

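```bash
python3 -m pendant '[[[0,0.002,-0.001],[0,0,0],0],[[0,0.002,-0.001],[0,0,0],0],[[0,0,0],[0,0,0],0]]' && python3 -c "
from h import *
s,_,_=where(); print(s['ft_torque'].round(2))" && python3 -m pendant '[[[0,0.002,-0.001],[0,0,0],0],[[0,0.001,-0.001],[0,0,0],0],[[0,0,0],[0,0,0],0]]' && python3 -c "
from h import *
s,_,_=where(); print(s['ft_torque'].round(2))"
```

```text
clock: 16.6
position: [0.546, 0.0717, 0.0525]
ee_rot: [-1.932, -2.464, 0.017]
force: [-19.1, -4.4, -2.9]
width: 0.004
t 16.6 frame [-0.4 66.8 52.5] tool-y az in frame deg -0.02 tilt [-0.015 -0.002 -1.   ] Fframe [-19.6   0.3  -2.9] w mm 0.4 j7 [-0.49  0.55  0.37  1.95 -0.29  0.71  0.3 ]
[-0.96  4.02  0.04]
clock: 16.98
position: [0.5459, 0.0717, 0.0534]
ee_rot: [-1.93, -2.461, 0.023]
force: [-25.0, -6.2, -4.8]
width: 0.002
t 16.975 frame [-0.4 66.9 53.4] tool-y az in frame deg -0.04 tilt [-0.02  -0.003 -1.   ] Fframe [-25.8  -0.   -4.8] w mm 0.1 j7 [-0.49  0.55  0.37  1.94 -0.29  0.72  0.3 ]
[-1.34  5.36  0.03]
```

It's a rigid stop at 25 N. I'll back off and clear the view for a proper check.

```bash
python3 -m pendant '[[[0,-0.012,0],[0,0,0],0],[[0,-0.012,0],[0,0,0],0],[[0,0,-0.05],[0,0,0],0],[[0,0,-0.06],[0,0,0],0],[[0.06,0,0],[0,0,0],0],[[0.06,0,0],[0,0,0],0],[[0.06,0,0],[0,0,0],0],[[0,0,0],[0,0,0],0]]' && python3 - <<'E'
from h import *
where(); p=np.load('/tmp/p.npy'); grab('A'); bundle('A')
out=[]
for n,o in (('side',(235,165)),('top',(240,110))):
    K=8; c=cv2.resize(np.load(f'/tmp/{n}A.npz')['im'][o[1]:o[1]+70,o[0]:o[0]+50],None,fx=K,fy=K,interpolation=cv2.INTER_CUBIC)
    for P,col in (([(72,0,75),(72,140,75)],(0,255,0)),([(72,0,12),(72,0,75)],(0,255,0)),([(17,122,108),(17,0,108),(72,0,108),(72,122,108)],(255,0,0)),):
        q=((proj(n,SE2(p,P))-o+.5)*K).astype(int); cv2.polylines(c,[q],False,col,1)
    out.append(c)
save('cA.png',np.hstack(out))
E
```

```text
clock: 17.98
position: [0.489, 0.2494, 0.1674]
ee_rot: [-1.926, -2.48, -0.006]
force: [0.2, -1.5, -0.5]
width: 0.006
t 17.975 frame [-13.2 253.1 167.4] tool-y az in frame deg 0.52 tilt [ 0.002  0.004 -1.   ] Fframe [-0.1 -1.5 -0.5] w mm 0.6 j7 [-0.87  0.38  0.4   1.86 -0.19  0.93 -0.13]
top 705 zmed 107.9539730883036 rect [39.1 63.3] [ 56.5 121.7] 0.0 mean [38.8 63.3]
   fit [3.8905e+01 6.3377e+01 6.0000e-03] rms 0.05
side 512 zmed 107.45526651144529 rect [37.  61.5] [125.7  58.7] 89.8 mean [34.4 57.6]
   fit [ 3.6845e+01  6.1271e+01 -4.0000e-03] rms 0.17
```

View pics/cA.png

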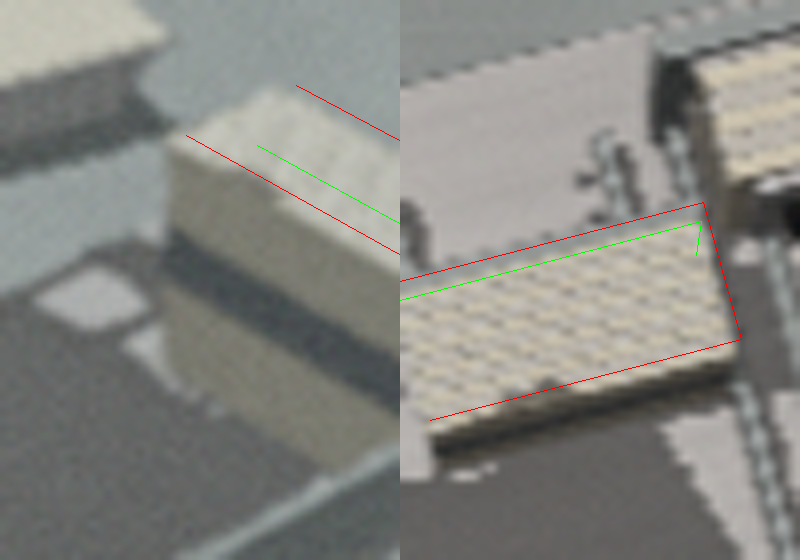

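```bash
python3 - <<'E'
from h import *
p=np.load('/tmp/p.npy')
def face(n,t,xr,yr,zr,ax,it=4):
    z=np.load(f'/tmp/{n}{t}.npz');d=z['d'];v,u=np.nonzero(d>0);f=inv2(p,back(n,u,v,d[v,u]))
    k=np.ones(len(f),bool)
    for i,r in enumerate((xr,yr,zr)): k&=(f[:,i]>r[0])&(f[:,i]<r[1])
    q=f[k]; o=[i for i in range(3) if i!=ax]; m=np.ones(len(q),bool)
    for _ in range(it):
        A=np.c_[np.ones(len(q)),q[:,o]-[60 if a==1 else 60 for a in o]]; c=np.linalg.lstsq(A[m],q[m][:,ax],rcond=None)[0]; r=q[:,ax]-A@c; m=abs(r)<4
    print(n,t,'axis',ax,'n',m.sum(),'val@60',c[0].round(2),'slopes',c[1:].round(3),'rms',r[m].std().round(2))
face('side','A',(0,28),(8,115),(22,100),0)
face('side','4',(-5,25),(12,118),(22,100),0)
face('side','7',(0,28),(12,118),(22,100),0)
face('side','A',(18,64),(-10,12),(52,100),1)
face('side','7',(18,64),(-10,15),(52,100),1)
face('top','A',(-5,25),(5,115),(25,95),0)
# fence face before
face('side','0',(60,85),(90,135),(20,70),0); face('top','0',(60,85),(5,135),(20,68),0); 
face('side','0',(-170,-80),(-20,12),(16,43),1);face('top','0',(-170,-80),(-20,12),(16,43),1)
E
python3 - <<'E'
import cv2
i=cv2.imread('pics/top0.png')[125:170,220:285];a=cv2.resize(i,None,fx=9,fy=9,interpolation=cv2.INTER_CUBIC);cv2.imwrite('pics/f0.png',a)
i=cv2.imread('pics/side0.png')[175:235,245:325];a=cv2.resize(i,None,fx=9,fy=9,interpolation=cv2.INTER_CUBIC);cv2.imwrite('pics/f1.png',a)
E
```

```text
side A axis 0 n 627 val@60 10.08 slopes [-0.002 -0.004] rms 1.59
side 4 axis 0 n 620 val@60 8.08 slopes [-0.  0.] rms 1.57
side 7 axis 0 n 616 val@60 11.68 slopes [-0.003 -0.005] rms 1.55
side A axis 1 n 155 val@60 1.05 slopes [0.004 0.016] rms 1.48
side 7 axis 1 n 162 val@60 3.47 slopes [-0.007  0.008] rms 1.43
top A axis 0 n 125 val@60 11.76 slopes [-0.003 -0.   ] rms 0.54
side 0 axis 0 n 42 val@60 71.88 slopes [ 0.016 -0.125] rms 1.56
top 0 axis 0 n 122 val@60 73.38 slopes [-0.002  0.002] rms 0.66
side 0 axis 1 n 216 val@60 -7.49 slopes [-0.007  0.005] rms 1.33
top 0 axis 1 n 38 val@60 -4.9 slopes [-0.003 -0.138] rms 1.23
```

View pics/f0.png

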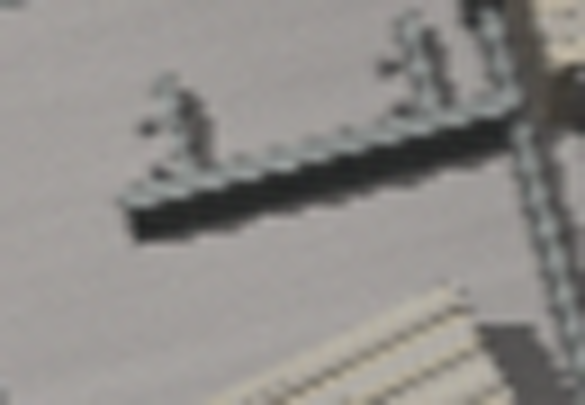

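View pics/f1.png

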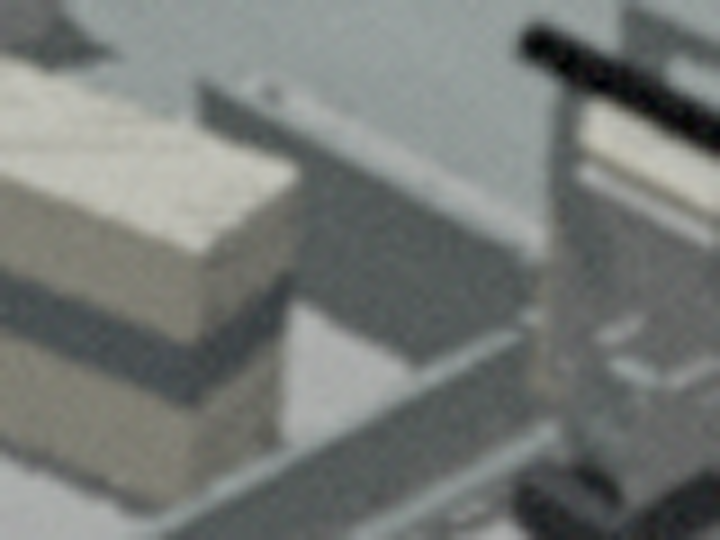

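The bundle is upright but about 6 mm off the fence, measured as back face 11.8 and fence face 73.4 in the same camera, although the finger stop (-0.3 plus a 19 mm half-depth) matches contact. So it reached the fence and rebounded when I snatched a 25 N load away, more after the harder push. I'll redo both pushes gently and withdraw slowly.

```bash
python3 -m pendant '[[[-0.05,0.028,0],[0,0,0],0],[[-0.05,0.028,0.01],[0,0,0],0],[[0,0,0.04],[0,0,0],0],[[0,0,0.04],[0,0,0],0],[[0,0,0.022],[0,0,0],0],[[0,0,0],[0,0,0],0]]' && python3 -c "
from h import *
go(43,140,52)"
```

```text
clock: 18.82
position: [0.5682, 0.1569, 0.0538]
ee_rot: [-1.941, -2.47, 0.004]
force: [1.6, 0.2, 0.3]
width: 0.001
t 18.825 frame [ 41.6 144.3  53.8] tool-y az in frame deg -0.15 tilt [-0.002 -0.002 -1.   ] Fframe [ 1.6 -0.2  0.3] w mm 0.1 j7 [-0.61  0.59  0.36  1.86 -0.3   0.75  0.15]
shift [-4.3  1.4  1.8]
```

```bash
python3 -m pendant '[[[-0.004,0,0],[0,0,0],0],[[-0.003,0,0],[0,0,0],0],[[-0.002,0,0],[0,0,0],0],[[-0.0015,0,0],[0,0,0],0],[[-0.001,0,-0.0005],[0,0,0],0],[[0,0,0],[0,0,0],0]]' && python3 -c "
from h import *
where()"; python3 -m pendant '[[[-0.001,0,-0.0005],[0,0,0],0],[[0,0,0],[0,0,0],0]]' && python3 -c "
from h import *
where()"
```

```text
clock: 19.58
position: [0.5713, 0.1482, 0.0553]
ee_rot: [-1.938, -2.473, -0.0]
force: [-0.2, -0.1, 0.3]
width: 0.005
t 19.575 frame [ 42.5 135.1  55.3] tool-y az in frame deg 0.02 tilt [ 0.  0. -1.] Fframe [-0.2 -0.   0.3] w mm 0.4 j7 [-0.6   0.59  0.36  1.86 -0.29  0.75  0.17]
clock: 19.82
position: [0.5713, 0.1475, 0.0556]
ee_rot: [-1.937, -2.473, -0.0]
force: [0.1, 2.5, -1.8]
width: 0.005
t 19.825 frame [ 42.4 134.5  55.6] tool-y az in frame deg 0.03 tilt [-0.  0. -1.] Fframe [ 0.7  2.4 -1.8] w mm 0.5 j7 [-0.59  0.59  0.36  1.86 -0.29  0.75  0.17]
```

```bash
python3 -m pendant '[[[-0.001,0,-0.0005],[0,0,0],0],[[-0.001,0,-0.0005],[0,0,0],0],[[0,0,0],[0,0,0],0]]' && python3 -c "
from h import *
where()"; python3 -m pendant '[[[-0.001,0,-0.0005],[0,0,0],0],[[0,0,0],[0,0,0],0]]' && python3 -c "
from h import *
where()"
```

```text
clock: 20.2
position: [0.5716, 0.1462, 0.0566]
ee_rot: [-1.936, -2.473, -0.001]
force: [-1.6, 5.0, -1.1]
width: 0.004
t 20.2 frame [ 42.3 133.1  56.6] tool-y az in frame deg 0.05 tilt [-0.001  0.001 -1.   ] Fframe [-0.3  5.3 -1.1] w mm 0.3 j7 [-0.59  0.59  0.36  1.86 -0.29  0.75  0.17]
clock: 20.45
position: [0.5716, 0.1461, 0.0572]
ee_rot: [-1.935, -2.473, -0.001]
force: [-2.5, 6.6, -1.5]
width: 0.005
t 20.45 frame [ 42.3 133.   57.2] tool-y az in frame deg 0.09 tilt [-0.001  0.002 -1.   ] Fframe [-0.8  7.  -1.5] w mm 0.4 j7 [-0.59  0.59  0.36  1.86 -0.29  0.75  0.18]
```

```bash
python3 -m pendant '[[[-0.001,0,0],[0,0,0],0],[[-0.001,0,0],[0,0,0],0],[[0,0,0],[0,0,0],0]]' && python3 -c "
from h import *
where()"; python3 -m pendant '[[[0.001,0,0],[0,0,0],0],[[0.001,0,0],[0,0,0],0],[[0.001,0,0],[0,0,0],0],[[0.001,0,0],[0,0,0],0],[[0.001,0,0],[0,0,0],0],[[0.001,0,0],[0,0,0],0]]' && python3 -c "
from h import *
where()"
```

```text
clock: 20.82
position: [0.5717, 0.146, 0.0572]
ee_rot: [-1.932, -2.473, -0.003]
force: [-3.4, 11.7, -0.6]
width: 0.007
t 20.825 frame [ 42.4 132.9  57.2] tool-y az in frame deg 0.17 tilt [-0.002  0.004 -1.   ] Fframe [-0.5 12.2 -0.6] w mm 0.6 j7 [-0.59  0.59  0.36  1.86 -0.3   0.75  0.18]
clock: 21.58
position: [0.5718, 0.1471, 0.0574]
ee_rot: [1.938, 2.471, -0.0]
force: [-0.5, 0.1, -0.2]
width: 0.004
t 21.575 frame [ 42.7 134.   57.4] tool-y az in frame deg -0.04 tilt [ 0.001 -0.001 -1.   ] Fframe [-0.4  0.2 -0.2] w mm 0.4 j7 [-0.6   0.59  0.37  1.86 -0.29  0.75  0.17]
```

```bash
python3 -m pendant '[[[0.012,0,0],[0,0,0],0],[[0,0,-0.04],[0,0,0],0],[[0,0,-0.04],[0,0,0],0],[[-0.043,-0.034,0],[0,0,0],0],[[-0.041,-0.034,0],[0,0,0],0],[[0,0,0.04],[0,0,0],0],[[0,0,0.03],[0,0,0],0],[[0,0,0.015],[0,0,0],0],[[0,0,0],[0,0,0],0]]' && python3 -c "
from h import *
go(-9.5,62,52); grab('B'); bundle('B')"
```

```text
clock: 22.7
position: [0.5221, 0.0621, 0.0517]
ee_rot: [-1.937, -2.472, 0.002]
force: [0.5, 0.3, -0.2]
width: 0.005
t 22.7 frame [-25.8  63.2  51.7] tool-y az in frame deg 0.02 tilt [-0.001 -0.    -1.   ] Fframe [ 0.5  0.1 -0.2] w mm 0.5 j7 [-0.49  0.51  0.37  2.02 -0.3   0.66  0.31]
shift [-1.2 16.3 -0.3]
top few 26
side 265 zmed 107.40473646863018 rect [ 9.  32.8] [124.2  82.6] 9.0 mean [33.7 26.8]
   fit [15.475 46.971  1.009] rms 3.73
```

```bash
python3 -m pendant '[[[0,0.007,0],[0,0,0],0],[[0,0.006,0],[0,0,0],0],[[0,0.003,0],[0,0,0],0],[[0,0.002,0],[0,0,0],0],[[0,0.002,-0.0005],[0,0,0],0],[[0,0.002,-0.0005],[0,0,0],0],[[0,0,0],[0,0,0],0]]' && python3 -c "
from h import *
where()"; python3 -m pendant '[[[0,0.001,-0.0005],[0,0,0],0],[[0,0.001,-0.0005],[0,0,0],0],[[0,0,0],[0,0,0],0]]' && python3 -c "
from h import *
where()"
```

```text
clock: 23.68
position: [0.544, 0.0672, 0.0533]
ee_rot: [1.938, 2.473, 0.0]
force: [-2.1, -0.4, 1.8]
width: 0.004
t 23.675 frame [-3.3 62.9 53.3] tool-y az in frame deg 0.0 tilt [ 0.  0. -1.] Fframe [-2.2  0.1  1.8] w mm 0.4 j7 [-0.49  0.54  0.37  1.97 -0.3   0.69  0.31]
clock: 24.05
position: [0.5455, 0.0675, 0.0541]
ee_rot: [-1.938, -2.472, 0.001]
force: [-2.6, -1.4, 1.4]
width: 0.005
t 24.05 frame [-1.8 62.9 54.1] tool-y az in frame deg 0.0 tilt [-0.001 -0.    -1.   ] Fframe [-2.9 -0.7  1.4] w mm 0.5 j7 [-0.49  0.54  0.37  1.96 -0.3   0.69  0.31]
```

```bash
python3 -m pendant '[[[0,0.001,-0.0005],[0,0,0],0],[[0,0.001,-0.0005],[0,0,0],0],[[0,0,0],[0,0,0],0]]' && python3 -c "
from h import *
where()"; python3 -m pendant '[[[0,0.0015,-0.0005],[0,0,0],0],[[0,0,0],[0,0,0],0]]' && python3 -c "
from h import *
where()"
```

```text
clock: 24.42
position: [0.5468, 0.0679, 0.0552]
ee_rot: [-1.937, -2.471, 0.002]
force: [-6.1, -2.3, 5.1]
width: 0.004
t 24.425 frame [-0.4 62.9 55.2] tool-y az in frame deg -0.0 tilt [-0.002 -0.    -1.   ] Fframe [-6.5 -0.8  5.1] w mm 0.3 j7 [-0.49  0.54  0.37  1.96 -0.3   0.7   0.31]
clock: 24.68
position: [0.5471, 0.0679, 0.0554]
ee_rot: [-1.937, -2.47, 0.004]
force: [-9.4, -2.2, 5.5]
width: 0.004
t 24.675 frame [-0.1 62.9 55.4] tool-y az in frame deg -0.01 tilt [-0.004 -0.    -1.   ] Fframe [-9.6  0.1  5.5] w mm 0.4 j7 [-0.49  0.54  0.37  1.95 -0.3   0.7   0.31]
```

At the stop with under 10 N. Now a slow withdrawal, then clear the view.

```bash
python3 -m pendant '[[[0,-0.0005,0],[0,0,0],0],[[0,-0.001,0],[0,0,0],0],[[0,-0.001,0],[0,0,0],0],[[0,-0.001,0],[0,0,0],0],[[0,-0.001,0],[0,0,0],0],[[0,-0.001,0],[0,0,0],0],[[0,-0.003,0],[0,0,0],0],[[0,-0.008,0],[0,0,0],0]]' && python3 -m pendant '[[[0,-0.01,-0.03],[0,0,0],0],[[0,0,-0.05],[0,0,0],0],[[0.06,0,-0.03],[0,0,0],0],[[0.06,0,0],[0,0,0],0],[[0.06,0,0],[0,0,0],0],[[0,0,0],[0,0,0],0]]' && python3 - <<'E'
from h import *
where(); p=np.load('/tmp/p.npy'); grab('C'); bundle('C')
out=[]
for n,o in (('side',(250,165)),('top',(240,110))):
    K=8; c=cv2.resize(np.load(f'/tmp/{n}C.npz')['im'][o[1]:o[1]+70,o[0]:o[0]+50],None,fx=K,fy=K,interpolation=cv2.INTER_CUBIC)
    for P,col in (([(72,0,75),(72,140,75)],(0,255,0)),([(17,122,108),(17,0,108),(72,0,108),(72,122,108)],(255,0,0)),):
        q=((proj(n,SE2(p,P))-o+.5)*K).astype(int); cv2.polylines(c,[q],False,col,1)
    out.append(c)
save('cC.png',np.hstack(out))
E
```

```text
clock: 25.68
position: [0.5334, 0.0645, 0.0558]
ee_rot: [1.937, 2.472, 0.001]
force: [0.6, -0.1, -1.1]
width: 0.002
clock: 26.42
position: [0.4793, 0.2386, 0.1636]
ee_rot: [-1.926, -2.48, -0.003]
force: [0.7, -0.9, 0.7]
width: 0.008
t 26.425 frame [-25.3 244.9 163.6] tool-y az in frame deg 0.51 tilt [-0.     0.002 -1.   ] Fframe [ 0.5 -1.   0.7] w mm 0.7 j7 [-0.87  0.37  0.41  1.9  -0.18  0.91 -0.12]
top 704 zmed 107.88058992711939 rect [38.8 61.9] [ 56.3 122. ] 0.9 mean [38.9 61.7]
   fit [3.8924e+01 6.1821e+01 9.0000e-03] rms 0.03
side 515 zmed 107.27585346008375 rect [36.4 60.7] [ 61.2 126.7] 0.2 mean [34.6 56.4]
   fit [3.6531e+01 5.9947e+01 3.0000e-03] rms 0.33
```

View pics/cC.png

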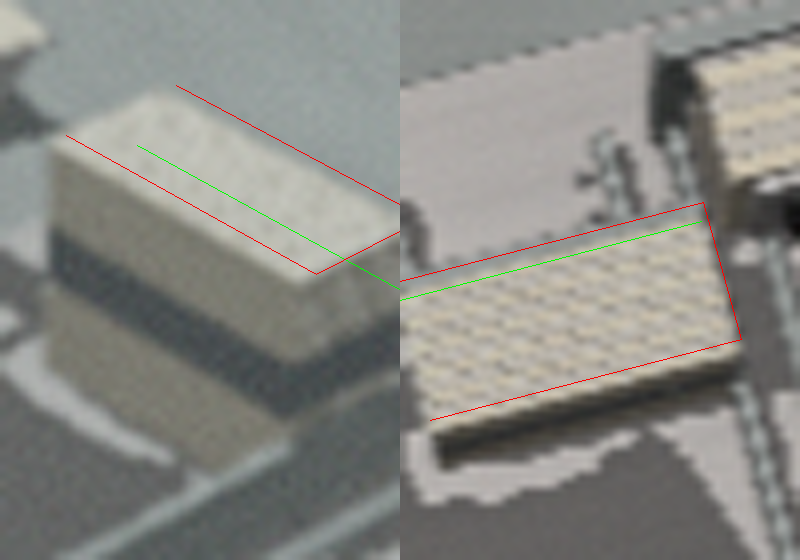

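Still about 5 mm off the fence. The picture taken while pushing (set 9) will tell whether it was there then and moved back, or never got there.

```bash
python3 - <<'E'
from h import *
p=np.load('/tmp/p.npy')
def face(n,t,xr,yr,zr,ax,it=5):
    z=np.load(f'/tmp/{n}{t}.npz');d=z['d'];v,u=np.nonzero(d>0);f=inv2(p,back(n,u,v,d[v,u]))
    k=np.ones(len(f),bool)
    for i,r in enumerate((xr,yr,zr)): k&=(f[:,i]>r[0])&(f[:,i]<r[1])
    q=f[k]; c=np.median(q[:,ax]); 
    for _ in range(it): m=abs(q[:,ax]-c)<4; c=q[m][:,ax].mean()
    print(n,t,'axis',ax,'n',m.sum(),c.round(2))
for t in '4679ABC':
    face('side',t,(0,28),(3,40),(55,78),0); 
    face('side',t,(30,64),(-12,14),(55,95),1)
out=[]
for t in '69AC':
    K=5;o=(250,165); c=cv2.resize(np.load(f'/tmp/side{t}.npz')['im'][o[1]:o[1]+70,o[0]:o[0]+75],None,fx=K,fy=K,interpolation=cv2.INTER_CUBIC); out.append(c)
save('cmp.png',np.vstack([np.hstack(out[:2]),np.hstack(out[2:])])[:600])
E
```

```text
side 4 axis 0 n 72 8.22
side 4 axis 1 n 99 3.6
side 6 axis 0 n 73 15.51
side 6 axis 1 n 99 3.51
side 7 axis 0 n 70 11.68
side 7 axis 1 n 96 3.72
side 9 axis 0 n 68 15.77
side 9 axis 1 n 96 0.89
side A axis 0 n 71 9.79
side A axis 1 n 97 1.29
side B axis 0 n 69 10.01
side B axis 1 n 93 -0.19
side C axis 0 n 69 10.51
side C axis 1 n 96 -0.41
```

View pics/cmp.png

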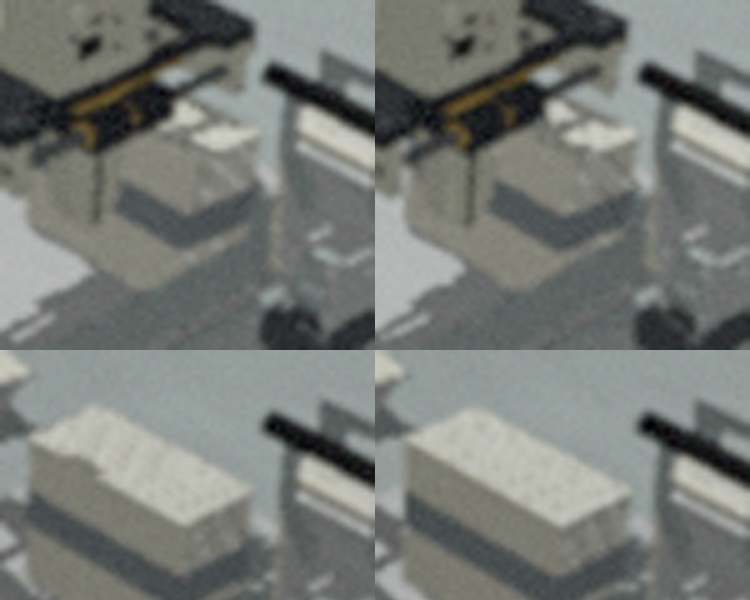

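While being pushed the bundle was at the fence: back face 15.6 in the side camera, about 17.4 with its bias. It came back 4–6 mm only when I withdrew, so something dragged it. I'll check how low the gripper hung over the bundle.

```bash
python3 - <<'E'
from h import *
p=np.load('/tmp/p.npy')
for t in '69':
    z=np.load(f'/tmp/side{t}.npz');d=z['d'];v,u=np.nonzero(d>0);f=inv2(p,back('side',u,v,d[v,u]))
    k=(f[:,1]>15)&(f[:,1]<110)&(f[:,0]>-110)&(f[:,0]<110)&(f[:,2]>104)&(f[:,2]<175)
    q=f[k]
    for a in range(-110,110,20):
        m=(q[:,0]>a)&(q[:,0]<a+20); s=np.sort(q[m][:,2])
        if len(s)>5: print(t,a,len(s),s[:3].round(0), 'y',q[m][:,1].min().round(0), 'below118:',(s<118).sum(), 'gap-first>112', s[s>112][:4].round(0))
E
```

```text
6 -110 147 [124. 132. 136.] y 26.0 below118: 0 gap-first>112 [124. 132. 136. 140.]
6 -90 255 [117. 118. 118.] y 25.0 below118: 2 gap-first>112 [117. 118. 118. 119.]
6 -70 124 [129. 130. 130.] y 32.0 below118: 0 gap-first>112 [129. 130. 130. 130.]
6 -50 144 [120. 121. 122.] y 27.0 below118: 0 gap-first>112 [120. 121. 122. 123.]
6 -30 138 [105. 105. 105.] y 25.0 below118: 11 gap-first>112 [113. 115. 115. 117.]
6 -10 106 [122. 123. 124.] y 26.0 below118: 0 gap-first>112 [122. 123. 124. 124.]
6 10 129 [104. 104. 105.] y 15.0 below118: 39 gap-first>112 [112. 113. 113. 113.]
6 30 74 [106. 107. 108.] y 15.0 below118: 33 gap-first>112 [112. 112. 112. 112.]
6 50 147 [106. 106. 106.] y 15.0 below118: 48 gap-first>112 [112. 128. 129. 130.]
6 70 216 [106. 106. 107.] y 16.0 below118: 15 gap-first>112 [115. 117. 117. 118.]
6 90 16 [145. 150. 156.] y 29.0 below118: 0 gap-first>112 [145. 150. 156. 158.]
9 -110 145 [126. 127. 130.] y 26.0 below118: 0 gap-first>112 [126. 127. 130. 141.]
9 -90 265 [118. 118. 118.] y 26.0 below118: 1 gap-first>112 [118. 118. 118. 119.]
9 -70 129 [132. 132. 132.] y 32.0 below118: 0 gap-first>112 [132. 132. 132. 132.]
9 -50 142 [115. 117. 119.] y 28.0 below118: 2 gap-first>112 [115. 117. 119. 121.]
9 -30 128 [104. 104. 107.] y 26.0 below118: 6 gap-first>112 [120. 122. 122. 123.]
9 -10 111 [120. 122. 122.] y 27.0 below118: 0 gap-first>112 [120. 122. 122. 122.]
9 10 128 [104. 105. 105.] y 15.0 below118: 40 gap-first>112 [112. 112. 113. 113.]
9 30 79 [107. 107. 108.] y 16.0 below118: 36 gap-first>112 [112. 112. 129. 131.]
9 50 142 [106. 106. 106.] y 16.0 below118: 45 gap-first>112 [129. 129. 130. 130.]
9 70 210 [105. 106. 106.] y 19.0 below118: 16 gap-first>112 [116. 116. 117. 119.]
9 90 16 [150. 156. 157.] y 31.0 below118: 0 gap-first>112 [150. 156. 157. 157.]
```

```bash
python3 -m pendant '[[[-0.06,0,0],[0,0,0],0],[[-0.06,0,0],[0,0,0],0],[[-0.06,0,0.01],[0,0,0],0],[[0,0.005,0.05],[0,0,0],0],[[0,0.005,0.04],[0,0,0],0],[[0,0.003,0.002],[0,0,0],0],[[0,0.003,0],[0,0,0],0],[[0,0.001,0],[0,0,0],0]]' && python3 -c "
from h import *
go(0,61,60)"
```

```text
clock: 27.52
position: [0.5419, 0.0618, 0.0633]
ee_rot: [1.938, 2.471, 0.002]
force: [-1.2, -1.5, 1.3]
width: 0.008
t 27.525 frame [-6.6 58.2 63.3] tool-y az in frame deg -0.02 tilt [ 0.002  0.    -1.   ] Fframe [-1.6 -1.1  1.3] w mm 0.8 j7 [-0.5   0.52  0.39  1.97 -0.3   0.71  0.32]
shift [2.8 6.6 3.3]
```

```bash
python3 -m pendant '[[[0.001,0.001,0.003],[0,0,0],0],[[0.001,0.001,0],[0,0,0],0],[[0,0.001,-0.0005],[0,0,0],0],[[0,0.001,-0.0005],[0,0,0],0],[[0,0.001,-0.0005],[0,0,0],0],[[0,0.001,-0.0005],[0,0,0],0],[[0,0,0],[0,0,0],0]]' && cat >> h.py <<'E'
def faces(t):
    p=np.load('/tmp/p.npy'); z=np.load(f'/tmp/side{t}.npz');d=z['d'];v,u=np.nonzero(d>0);f=inv2(p,back('side',u,v,d[v,u]))
    for ax,R in ((0,((0,28),(3,40),(55,78))),(0,((0,28),(3,40),(20,40))),(1,((30,64),(-12,14),(55,95)))):
        k=np.ones(len(f),bool)
        for i,r in enumerate(R): k&=(f[:,i]>r[0])&(f[:,i]<r[1])
        q=f[k]; c=np.median(q[:,ax])
        for _ in range(5): m=abs(q[:,ax]-c)<4; c=q[m][:,ax].mean()
        print('face axis',ax,m.sum(),c.round(2),end=' | ')
    print()
def sgrab(t):
    im,d=arm.get_image('side'); save(f'side{t}.png',im); np.savez(f'/tmp/side{t}.npz',im=im,d=d); faces(t)
E
python3 -c "
from h import *
where(); sgrab('D')"
```

```text
clock: 28.4
position: [0.5463, 0.0657, 0.0607]
ee_rot: [-1.938, -2.473, -0.0]
force: [-2.9, -0.2, 0.8]
width: 0.007
t 28.4 frame [-1.4 61.  60.7] tool-y az in frame deg 0.02 tilt [-0.  0. -1.] Fframe [-2.9  0.5  0.8] w mm 0.6 j7 [-0.5   0.53  0.39  1.96 -0.3   0.71  0.32]
face axis 0 69 13.56 | face axis 0 44 11.99 | face axis 1 97 -0.35 |
```

```bash
python3 -c "
from h import *
for t in '4679ABC': print(t,end=' '); faces(t)"
```

```text
4 face axis 0 72 8.22 | face axis 0 41 7.97 | face axis 1 99 3.6 | 
6 face axis 0 73 15.51 | face axis 0 39 13.24 | face axis 1 99 3.51 | 
7 face axis 0 70 11.68 | face axis 0 41 11.84 | face axis 1 96 3.72 | 
9 face axis 0 68 15.77 | face axis 0 45 13.62 | face axis 1 96 0.89 | 
A face axis 0 71 9.79 | face axis 0 41 10.36 | face axis 1 97 1.29 | 
B face axis 0 69 10.01 | face axis 0 42 9.97 | face axis 1 93 -0.19 | 
C face axis 0 69 10.51 | face axis 0 43 9.99 | face axis 1 96 -0.41 |
```

That settles it: when pushed, the upper face leads the lower by about 2 mm over 37 mm. The base grips and the bundle only tips against the fence, then rocks back. So for x I'll grip it above fence height again, lift it a few mm off its friction, carry it to the fence and set it down.

```bash
python3 -m pendant '[[[0,-0.003,0],[0,0,0],0],[[0,-0.003,0],[0,0,0],0],[[0,-0.006,0],[0,0,0],0],[[0,0,-0.045],[0,0,0],0.0918],[[0,0,-0.045],[0,0,0],0.0918],[[0,0.025,0],[0,0,0],0.0918],[[0,0.026,0],[0,0,0],0.0918],[[0,0,0],[0,0,0],0.0918]]' 20 && python3 -c "
from h import *
go(39,61,83);sgrab('E'); bundle('E')"
```

```text
clock: 29.45
position: [0.5855, 0.0754, 0.1508]
ee_rot: [1.936, 2.472, 0.002]
force: [-1.5, -0.9, -0.5]
width: 0.5
t 29.45 frame [ 39.   61.  150.8] tool-y az in frame deg 0.04 tilt [ 0.002  0.    -1.   ] Fframe [-1.6 -0.5 -0.5] w mm 45.9 j7 [-0.54  0.47  0.45  1.78 -0.25  0.94  0.26]
shift [ 0.  -0.1 67.8]
face axis 0 69 10.22 | face axis 0 41 10.81 | face axis 1 99 -0.17 | Traceback (most recent call last):
  File "<string>", line 3, in <module>
    go(39,61,83);sgrab('E'); bundle('E')
                             ~~~~~~^^^^^
  File "h.py", line 25, in bundle
    z=np.load(f'/tmp/{n}{tag}.npz'); d=z['d']; v,u=np.nonzero(d>0)
    fid = stack.enter_context(open(os.fspath(file), "rb"))
                              ~~~~^^^^^^^^^^^^^^^^^^^^^^^
FileNotFoundError: [Errno 2] No such file or directory: '/tmp/topE.npz'
```

```bash
python3 -m pendant '[[[0,0,0.01],[0,0,0],0.0918],[[0,0,0.01],[0,0,0],0.0918],[[0,0,0.01],[0,0,0],0.0918],[[0,0,0],[0,0,0],0.0918],[[0,0,0],[0,0,0],0.0918]]' && python3 -m pendant '[[[0,0,0.02],[0,0,0],0.0918],[[0,0,0.018],[0,0,0],0.0918],[[0,0,0],[0,0,0],0.03],[[0,0,0],[0,0,0],0.03],[[0,0,0],[0,0,0],0.03],[[0,0,0],[0,0,0],0.03],[[0,0,0],[0,0,0],0.03]]' && python3 -c "
from h import *
where()"
```

```text
clock: 30.12
position: [0.5842, 0.0748, 0.1207]
ee_rot: [1.938, 2.472, -0.0]
force: [-0.1, -1.0, 0.6]
width: 0.997
clock: 31.0
position: [0.5848, 0.0751, 0.0832]
ee_rot: [1.937, 2.472, 0.002]
force: [1.6, 0.1, 1.8]
width: 0.594
t 31.0 frame [38.2 60.8 83.2] tool-y az in frame deg 0.01 tilt [ 0.001  0.    -1.   ] Fframe [ 1.6 -0.3  1.8] w mm 54.6 j7 [-0.5   0.55  0.41  1.84 -0.3   0.8   0.3 ]
```

Gripped (54.6 mm). Lift 4 mm, then carry +x.

```bash
python3 -m pendant '[[[0,0,-0.003],[0,0,0],0.03],[[0,0,-0.002],[0,0,0],0.03],[[0,0.002,0],[0,0,0],0.03],[[0,0.002,0],[0,0,0],0.03],[[0,0.001,0],[0,0,0],0.03],[[0,0,0],[0,0,0],0.03]]' && python3 -c "
from h import *
where()" && python3 -m pendant '[[[0,0.001,0],[0,0,0],0.03],[[0,0.001,0],[0,0,0],0.03],[[0,0,0],[0,0,0],0.03]]' && python3 -c "
from h import *
where()"
```

```text
clock: 31.75
position: [0.5891, 0.0761, 0.0876]
ee_rot: [-1.938, -2.473, 0.0]
force: [-0.4, 0.4, -4.5]
width: 0.599
t 31.75 frame [42.6 60.9 87.6] tool-y az in frame deg 0.01 tilt [-0. -0. -1.] Fframe [-0.3  0.5 -4.5] w mm 54.9 j7 [-0.51  0.55  0.42  1.83 -0.29  0.82  0.3 ]
clock: 32.12
position: [0.591, 0.0766, 0.0877]
ee_rot: [-1.938, -2.473, -0.0]
force: [0.5, 0.4, -5.3]
width: 0.597
t 32.125 frame [44.5 60.9 87.7] tool-y az in frame deg 0.01 tilt [-0.  0. -1.] Fframe [ 0.6  0.3 -5.3] w mm 54.8 j7 [-0.51  0.56  0.42  1.82 -0.3   0.82  0.3 ]
```

```bash
python3 -m pendant '[[[0,0.001,0],[0,0,0],0.03],[[0,0.001,0],[0,0,0],0.03],[[0,0,0],[0,0,0],0.03]]' && python3 -c "
from h import *
where()" && python3 -m pendant '[[[-0.0005,0.001,0],[0,0,0],0.03],[[-0.0005,0.001,0],[0,0,0],0.03],[[0,0,0],[0,0,0],0.03]]' && python3 -c "
from h import *
where()"
```

```text
clock: 32.5
position: [0.5914, 0.0766, 0.0873]
ee_rot: [-1.937, -2.471, 0.004]
force: [-5.4, -2.5, -2.0]
width: 0.598
t 32.5 frame [45.  60.8 87.3] tool-y az in frame deg 0.01 tilt [-0.003 -0.001 -1.   ] Fframe [-5.8 -1.2 -2. ] w mm 54.9 j7 [-0.5   0.56  0.42  1.82 -0.3   0.83  0.3 ]
clock: 32.88
position: [0.5917, 0.0764, 0.0869]
ee_rot: [-1.934, -2.469, 0.007]
force: [-10.6, -0.3, 0.7]
width: 0.597
t 32.875 frame [45.1 60.5 86.9] tool-y az in frame deg 0.02 tilt [-0.007 -0.    -1.   ] Fframe [-10.4   2.2   0.7] w mm 54.8 j7 [-0.5   0.56  0.41  1.82 -0.3   0.83  0.3 ]
```

Fence reached at x ≈ 45 while lifted. Ease the load, lower onto the ledge, release slowly.

```bash
python3 -m pendant '[[[-0.0005,-0.0015,0],[0,0,0],0.03],[[0,-0.001,0.001],[0,0,0],0.03],[[0,0,0.001],[0,0,0],0.03],[[0,0,0.001],[0,0,0],0.03],[[0,0,0.0005],[0,0,0],0.03],[[0,0,0],[0,0,0],0.03]]' && python3 -c "
from h import *
where()"
```

```text
clock: 33.62
position: [0.5915, 0.0763, 0.084]
ee_rot: [-1.935, -2.471, 0.001]
force: [-6.1, 2.4, -0.4]
width: 0.599
t 33.625 frame [44.9 60.5 84. ] tool-y az in frame deg 0.05 tilt [-0.003  0.001 -1.   ] Fframe [-5.3  3.8 -0.4] w mm 55.0 j7 [-0.5   0.56  0.41  1.82 -0.3   0.82  0.3 ]
```

```bash
python3 -m pendant '[[[0,0,0.001],[0,0,0],0.03],[[0,0,0],[0,0,0],0.03],[[0,0,0],[0,0,0],0.062],[[0,0,0],[0,0,0],0.07],[[0,0,0],[0,0,0],0.07],[[0,0,-0.004],[0,0,0],0.07],[[0,0,-0.01],[0,0,0],0.07],[[0,0,-0.035],[0,0,0],0.07],[[0,0,-0.05],[0,0,0],0.07]]' && python3 -m pendant '[[[0,0,-0.03],[0,0,0],0.05],[[0,0,0],[0,0,0],0.05]]' && python3 -c "
from h import *
where(); sgrab('F')"
```

```text
clock: 34.75
position: [0.592, 0.0753, 0.1829]
ee_rot: [-1.937, -2.472, 0.003]
force: [1.0, 0.8, 0.3]
width: 0.758
clock: 35.0
position: [0.5945, 0.0755, 0.2155]
ee_rot: [1.936, 2.47, 0.007]
force: [-0.0, -0.0, 0.3]
width: 0.595
t 35.0 frame [ 47.6  58.9 215.5] tool-y az in frame deg -0.0 tilt [ 0.005  0.001 -1.   ] Fframe [-0.  -0.   0.3] w mm 54.6 j7 [-0.55  0.42  0.48  1.69 -0.22  1.08  0.23]
face axis 0 72 16.92 | face axis 0 43 16.98 | face axis 1 95 -0.26 |
```

The bundle is now flush and upright: back face 16.9 at both heights, on the same scale as 15.6 for the tipped contact. On to the handle.

```bash
python3 -m pendant '[[[-0.044,-0.002,0],[0,0,0],0.05],[[-0.044,-0.001,0],[0,0,0],0.05],[[-0.044,-0.001,0],[0,0,0],0.05],[[0,0,0],[0,0,0],0.05]]' 50 && python3 -c "
from h import *
go(42.5,-73,152); grab('G'); bundle('G'); faces('G')
i=cv2.imread('pics/sideG.png')[100:260,240:400];j=cv2.imread('pics/topG.png')[80:240,220:380];cv2.imwrite('pics/cG.png',np.hstack([cv2.resize(k,(400,400),interpolation=cv2.INTER_CUBIC) for k in (i,j)]))"
```

```text
clock: 35.55
position: [0.6197, -0.0587, 0.2112]
ee_rot: [1.946, 2.466, -0.005]
force: [-0.1, 0.4, -0.6]
width: 0.543
t 35.55 frame [ 40.1 -77.4 211.2] tool-y az in frame deg -0.37 tilt [-0.002 -0.003 -1.   ] Fframe [ 0.   0.4 -0.6] w mm 49.9 j7 [-0.33  0.47  0.5   1.63 -0.24  1.11  0.47]
shift [ 4.5  2.5 59.2]
top 704 zmed 107.84748118844595 rect [45.6 61.6] [121.9  56.1] 89.8 mean [45.2 61.7]
   fit [ 4.5483e+01  6.1628e+01 -6.0000e-03] rms 0.03
side 519 zmed 107.27392646642642 rect [42.5 59.7] [125.5  63. ] 88.3 mean [41.  55.9]
   fit [4.2793e+01 5.9638e+01 1.0000e-03] rms 0.31
face axis 0 69 16.86 | face axis 0 42 16.83 | face axis 1 98 -0.45 |
```

View pics/cG.png

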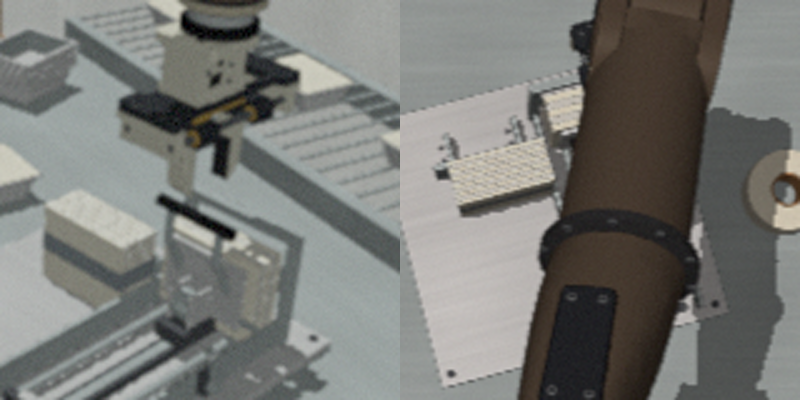

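The bundle is at (45.5, 61.6), yaw -0.006. That is flush on both stops within the frame's 1 mm bias. The gripper is above the handle, so down and grip.

```bash
python3 -m pendant '[[[0.003,0.001,0.02],[0,0,0],0.05],[[0,0,0.02],[0,0,0],0.05],[[0,0,0.015],[0,0,0],0.05],[[0,0,0.003],[0,0,0],0.05],[[0,0,0],[0,0,0],0.05]]' 50 && python3 -c "
from h import *
go(42.5,-73,152)"
```

```text
clock: 36.28
position: [0.6208, -0.0502, 0.1543]
ee_rot: [1.937, 2.473, 0.0]
force: [0.2, 0.5, -0.6]
width: 0.545
t 36.275 frame [ 43.2 -69.4 154.3] tool-y az in frame deg 0.03 tilt [ 0.  0. -1.] Fframe [ 0.3  0.5 -0.6] w mm 50.0 j7 [-0.32  0.52  0.47  1.69 -0.27  0.99  0.49]
shift [-3.6 -0.7  2.3]
```

```bash
python3 -m pendant '[[[0,0,0],[0,0,0],0],[[0,0,0],[0,0,0],0],[[0,0,0],[0,0,0],0],[[0,0,0],[0,0,0],0],[[0,0,0],[0,0,0],0]]' 55 && python3 -c "
from h import *
where(); sgrab('H')
p=np.load('/tmp/p.npy')
i=cv2.imread('pics/sideH.png')[130:280,255:375];cv2.imwrite('pics/cH.png',cv2.resize(i,None,fx=4,fy=4,interpolation=cv2.INTER_CUBIC))"
```

```text
clock: 36.9
position: [0.6206, -0.0505, 0.1543]
ee_rot: [-1.938, -2.472, 0.0]
force: [-2.3, -0.7, 2.6]
width: 0.135
t 36.9 frame [ 42.9 -69.7 154.3] tool-y az in frame deg 0.0 tilt [-0.  0. -1.] Fframe [-2.4 -0.1  2.6] w mm 12.4 j7 [-0.32  0.52  0.47  1.69 -0.27  0.99  0.49]
face axis 0 65 16.29 | face axis 0 46 16.79 | face axis 1 96 -0.73 |
```

View pics/cH.png

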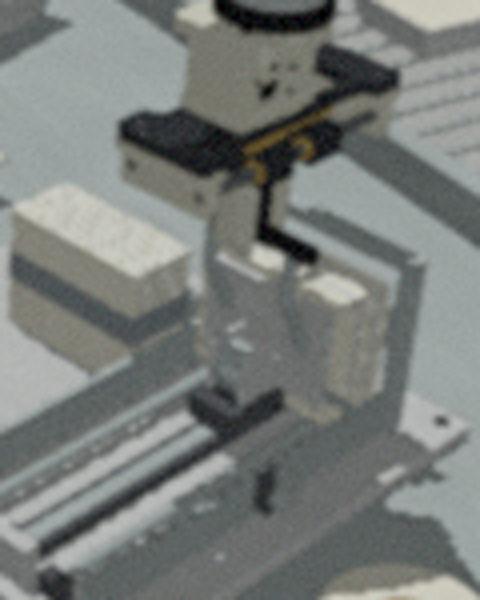

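The handle is gripped. Now the pointer and mark positions from the first pictures, which are unobstructed.

```bash
python3 - <<'E'
from h import *
p=np.load('/tmp/p.npy')
for n,o in (('side',(300,215)),('top',(315,130))):
    z=np.load(f'/tmp/{n}0.npz');d=z['d'];v,u=np.nonzero(d>0);f=inv2(p,back(n,u,v,d[v,u]))
    for nm,xr in (('pointer',(50,85)),('mark',(-45,10))):
        k=(f[:,0]>xr[0])&(f[:,0]<xr[1])&(f[:,1]<-140)&(f[:,1]>-175)&(f[:,2]>49)&(f[:,2]<66)
        print(n,nm,k.sum(),np.c_[u,v,f.round(0)][k][:14].tolist())
    K=10;c=cv2.resize(z['im'][o[1]:o[1]+50,o[0]:o[0]+40],None,fx=K,fy=K,interpolation=cv2.INTER_CUBIC)
    for x,col in ((69,(255,255,0)),(-17,(255,0,0)),(-23,(0,255,0))):
        for P in ([(x,-154,55),(x,-130,55)],):
            q=((proj(n,SE2(p,P))-o+.5)*K).astype(int); cv2.polylines(c,[q],False,col,1)
    save(n+'m.png',c)
a=cv2.imread('pics/sidem.png');b=cv2.imread('pics/topm.png');cv2.imwrite('pics/m.png',np.hstack([a,b]))
E
```

```text
side pointer 18 [[341.0, 230.0, 71.0, -141.0, 57.0], [342.0, 230.0, 72.0, -143.0, 58.0], [339.0, 231.0, 63.0, -140.0, 56.0], [340.0, 231.0, 67.0, -141.0, 55.0], [341.0, 231.0, 69.0, -143.0, 56.0], [342.0, 231.0, 72.0, -144.0, 54.0], [343.0, 231.0, 68.0, -149.0, 59.0], [340.0, 232.0, 67.0, -141.0, 52.0], [341.0, 232.0, 67.0, -144.0, 54.0], [342.0, 232.0, 66.0, -148.0, 56.0], [343.0, 232.0, 68.0, -150.0, 57.0], [344.0, 232.0, 69.0, -152.0, 57.0], [345.0, 232.0, 68.0, -155.0, 59.0], [342.0, 233.0, 65.0, -149.0, 54.0]]
side mark 27 [[325.0, 246.0, -15.0, -157.0, 57.0], [326.0, 246.0, -13.0, -160.0, 58.0], [324.0, 247.0, -17.0, -157.0, 55.0], [325.0, 247.0, -18.0, -160.0, 58.0], [326.0, 247.0, -17.0, -163.0, 58.0], [327.0, 247.0, -14.0, -164.0, 58.0], [328.0, 247.0, -13.0, -165.0, 58.0], [324.0, 248.0, -18.0, -158.0, 53.0], [325.0, 248.0, -17.0, -160.0, 54.0], [326.0, 248.0, -18.0, -164.0, 56.0], [327.0, 248.0, -14.0, -164.0, 55.0], [328.0, 248.0, -13.0, -166.0, 55.0], [329.0, 248.0, -13.0, -169.0, 57.0], [325.0, 249.0, -16.0, -160.0, 50.0]]
top pointer 5 [[321.0, 127.0, 71.0, -144.0, 61.0], [322.0, 127.0, 71.0, -147.0, 58.0], [323.0, 127.0, 71.0, -151.0, 56.0], [322.0, 128.0, 68.0, -146.0, 59.0], [323.0, 128.0, 67.0, -150.0, 58.0]]
top mark 21 [[326.0, 147.0, 7.0, -144.0, 51.0], [331.0, 150.0, -6.0, -156.0, 51.0], [336.0, 150.0, -11.0, -170.0, 58.0], [329.0, 151.0, -8.0, -150.0, 50.0], [332.0, 151.0, -11.0, -158.0, 54.0], [333.0, 151.0, -11.0, -161.0, 54.0], [334.0, 151.0, -12.0, -164.0, 54.0], [335.0, 151.0, -13.0, -167.0, 56.0], [336.0, 151.0, -14.0, -170.0, 54.0], [328.0, 152.0, -10.0, -145.0, 52.0], [332.0, 152.0, -14.0, -156.0, 57.0], [333.0, 152.0, -15.0, -159.0, 59.0], [334.0, 152.0, -15.0, -163.0, 54.0], [335.0, 152.0, -16.0, -167.0, 51.0]]
```

View pics/m.png

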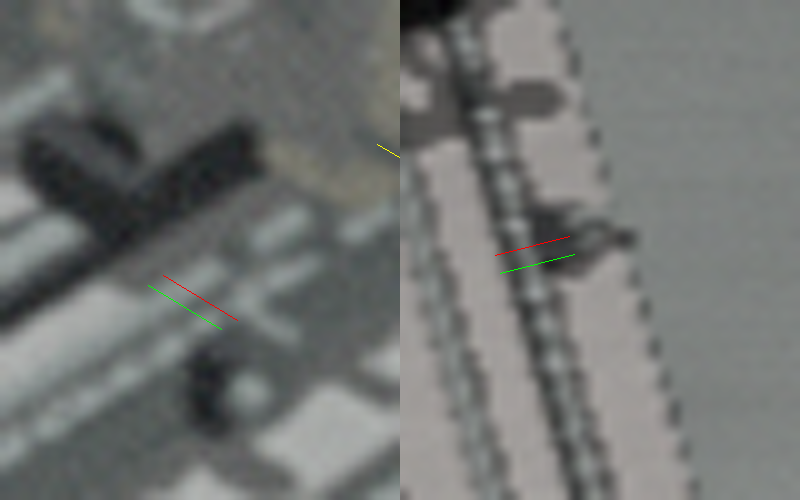

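Both cameras give about 83–84 mm between pointer and mark (side 67.6 to -15.5, top 69.5 to -14). Draw back about 80 mm first, then compare them in the picture.

```bash
python3 -m pendant '[[[0,-0.006,0],[0,0,0],0],[[0,-0.012,0],[0,0,0],0],[[0,-0.014,0],[0,0,0],0],[[0,-0.014,0],[0,0,0],0],[[0,-0.014,0],[0,0,0],0],[[0,-0.012,0],[0,0,0],0],[[0,-0.008,0],[0,0,0],0],[[0,-0.003,0],[0,0,0],0],[[0,0,0],[0,0,0],0]]' 60 && cat >> h.py <<'E'
def marks(t):
    p=np.load('/tmp/p.npy')
    where(); grab(t); bundle(t); faces(t)
    for n,o in (('side',(300,225)),('top',(305,125))):
        z=np.load(f'/tmp/{n}{t}.npz')
        c=cv2.resize(z['im'][o[1]:o[1]+45,o[0]:o[0]+40],None,fx=10,fy=10,interpolation=cv2.INTER_CUBIC); save(f'{n}m{t}.png',c)
    cv2.imwrite(f'pics/m{t}.png',np.hstack([cv2.imread(f'pics/{n}m{t}.png') for n in ('side','top')]))
E
python3 -c "
from h import *
marks('J')"
```

```text
clock: 38.08
position: [0.5413, -0.0702, 0.1543]
ee_rot: [1.936, 2.471, 0.003]
force: [6.9, 0.4, -5.7]
width: 0.134
t 38.075 frame [-38.8 -69.8 154.3] tool-y az in frame deg 0.02 tilt [ 0.003 -0.    -1.   ] Fframe [ 6.8 -1.2 -5.7] w mm 12.3 j7 [-0.33  0.4   0.49  1.89 -0.24  0.9   0.51]
top 707 zmed 107.93468570976178 rect [45.4 61.7] [121.9  56.6] 89.9 mean [45.1 61.4]
   fit [ 4.5509e+01  6.1601e+01 -4.0000e-03] rms 0.04
side few 10
face axis 0 57 16.53 | face axis 0 39 16.76 | face axis 1 29 -0.41 |
```

View pics/mJ.png

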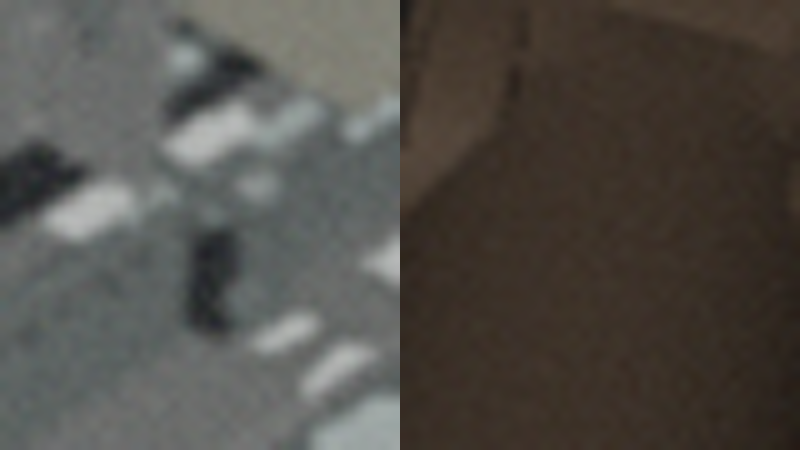

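Drawn 81.7 mm with the spring at 6.8 N, and the bundle is unmoved. I'll average several side frames for a finer pointer/mark comparison.

```bash
cat >> h.py <<'E'
def avg(t,N=8):
    I=[];D=[]
    for _ in range(N):
        im,d=arm.get_image('side'); I.append(im.astype(float)); D.append(np.where(d>0,d,np.nan))
    im=np.mean(I,0).astype(np.uint8); d=np.nan_to_num(np.nanmedian(D,0)); np.savez(f'/tmp/av{t}.npz',im=im,d=d)
    o=(305,230); p=np.load('/tmp/p.npy')
    v,u=np.mgrid[o[1]:o[1]+40,o[0]:o[0]+45]; f=inv2(p,back('side',u.ravel(),v.ravel(),d[v,u].ravel()))
    k=(f[:,2]>49)&(f[:,2]<66)&(f[:,1]<-128)&(f[:,1]>-178)
    print(np.c_[u.ravel(),v.ravel(),f.round(1)][k].tolist())
    c=im[o[1]:o[1]+40,o[0]:o[0]+45]; c=cv2.normalize(c,None,0,255,cv2.NORM_MINMAX)
    save(f'av{t}.png',cv2.resize(c,None,fx=14,fy=14,interpolation=cv2.INTER_CUBIC))
E
python3 -c "
from h import *
avg('J'); where()"
```

```text
[[337.0, 230.0, 71.6, -128.0, 49.2], [338.0, 230.0, 72.3, -130.7, 50.4], [339.0, 230.0, 72.3, -133.7, 52.0], [340.0, 230.0, 75.8, -134.5, 50.8], [339.0, 231.0, 71.8, -134.5, 49.4], [317.0, 240.0, -11.2, -128.4, 57.7], [317.0, 241.0, -13.9, -130.7, 57.2], [318.0, 241.0, -13.1, -133.2, 58.3], [319.0, 241.0, -9.7, -133.8, 56.9], [316.0, 242.0, -14.7, -128.6, 53.3], [317.0, 242.0, -14.0, -131.1, 54.3], [318.0, 242.0, -15.3, -135.2, 57.4], [319.0, 242.0, -14.5, -137.7, 58.4], [320.0, 242.0, -12.4, -139.2, 58.2], [321.0, 242.0, -9.8, -140.4, 57.6], [317.0, 243.0, -15.5, -132.7, 52.8], [318.0, 243.0, -15.2, -135.5, 54.3], [319.0, 243.0, -15.5, -138.8, 56.4], [320.0, 243.0, -14.6, -141.2, 57.3], [321.0, 243.0, -13.6, -143.5, 58.1], [322.0, 243.0, -11.2, -144.8, 57.7], [319.0, 244.0, -14.1, -138.2, 52.2], [320.0, 244.0, -14.6, -141.6, 54.4], [321.0, 244.0, -14.0, -144.2, 55.6], [322.0, 244.0, -13.1, -146.5, 56.5], [323.0, 244.0, -11.2, -148.2, 56.5], [324.0, 244.0, -9.8, -150.2, 57.0], [321.0, 245.0, -14.9, -145.2, 53.5], [322.0, 245.0, -15.3, -148.5, 55.6], [323.0, 245.0, -14.6, -151.1, 56.8
[... 658 characters left out ...]
.9, 58.3], [325.0, 249.0, -17.7, -160.7, 51.5], [326.0, 249.0, -17.0, -163.2, 52.6], [327.0, 249.0, -17.9, -166.8, 55.2], [328.0, 249.0, -18.5, -170.2, 57.5], [329.0, 249.0, -15.8, -171.2, 56.7], [330.0, 249.0, -13.0, -172.2, 55.9], [326.0, 250.0, -16.5, -163.2, 49.2], [327.0, 250.0, -17.4, -166.9, 51.9], [328.0, 250.0, -15.9, -168.7, 52.2], [329.0, 250.0, -17.1, -172.6, 55.1], [330.0, 250.0, -12.6, -172.4, 52.7], [327.0, 251.0, -17.9, -167.6, 49.4], [328.0, 251.0, -18.0, -170.6, 51.2], [329.0, 251.0, -14.6, -171.2, 49.9]]
t 38.575 frame [-38.5 -69.8 154.3] tool-y az in frame deg 0.03 tilt [ 0.003 -0.    -1.   ] Fframe [ 6.4 -1.1 -4.4] w mm 12.2 j7 [-0.33  0.4   0.49  1.89 -0.24  0.9   0.51]
```

View pics/avJ.png

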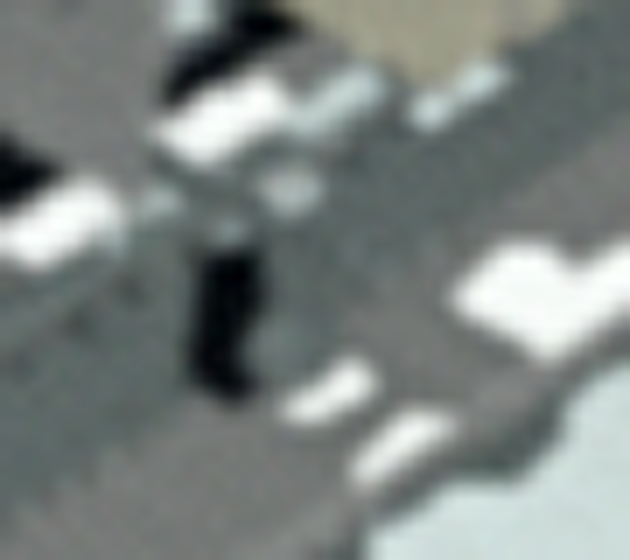

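The depth shows both blades. The pointer's -x face is at about -15.2 near its tip and the mark's at about -17.5, so about 2.2 mm more is needed.

```bash
python3 -m pendant '[[[0,-0.0015,0],[0,0,0],0],[[0,-0.001,0],[0,0,0],0],[[0,0,0],[0,0,0],0],[[0,0,0],[0,0,0],0]]' 60 && cat >> h.py <<'E'
def cmpm(t):
    z=np.load(f'/tmp/av{t}.npz'); d=z['d']; p=np.load('/tmp/p.npy')
    v,u=np.mgrid[236:256,310:335]; f=inv2(p,back('side',u.ravel(),v.ravel(),d[v,u].ravel()))
    k=(f[:,2]>50)&(f[:,2]<57.2)&(f[:,0]<0)&(f[:,0]>-40)
    a=f[k&(f[:,1]>-153)&(f[:,1]<-132)]; b=f[k&(f[:,1]<-157)&(f[:,1]>-169)]
    def back_(q):
        c=np.percentile(q[:,0],35)
        for _ in range(6): m=abs(q[:,0]-c)<1.5; c=q[m][:,0].mean()
        return round(c,2),m.sum()
    print('pointer',back_(a),'mark',back_(b))
E
python3 -c "
from h import *
cmpm('J')
import io,contextlib
with contextlib.redirect_stdout(io.StringIO()): avg('K')
cmpm('K'); where()"
```

```text
clock: 39.08
position: [0.5392, -0.0707, 0.1543]
ee_rot: [1.936, 2.471, 0.003]
force: [6.5, 0.4, -6.1]
width: 0.14
pointer (np.float64(-14.95), np.int64(11)) mark (np.float64(-17.44), np.int64(7))
pointer (np.float64(-16.89), np.int64(14)) mark (np.float64(-17.23), np.int64(10))
t 39.475 frame [-41.  -69.8 154.3] tool-y az in frame deg 0.03 tilt [ 0.003 -0.    -1.   ] Fframe [ 6.  -2.  -5.5] w mm 12.6 j7 [-0.33  0.4   0.49  1.9  -0.23  0.9   0.51]
```

View pics/avK.png

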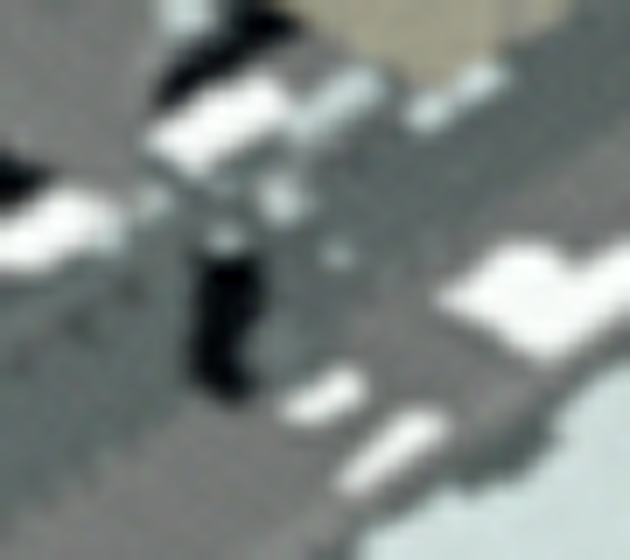

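The pointer (-16.9) and mark (-17.2) now agree within 0.4 mm, and the force is steady at about 6–7 N. Final check of the bundle, the mark and the bystanders.

```bash
python3 - <<'E'
from h import *
grab('Z'); bundle('Z'); where()
for n,ls in (('top',('tray_stack','packed_tray','label_roll')),('side',('tray_stack','packed_tray','label_roll','mark'))):
    for l in ls:
        print(n,l,[(round(r['conf'],2),np.round(r['rect']).tolist()) for r in arm.look_for(n,l)][:2])
E
python3 -c "
import cv2,numpy as np
a=cv2.imread('pics/sideZ.png')[120:300,170:400];b=cv2.imread('pics/topZ.png')[80:260,150:380];cv2.imwrite('pics/Z.png',cv2.resize(np.hstack([a,b]),(800,313),interpolation=cv2.INTER_CUBIC))"
```

```text
top 712 zmed 107.72545036058199 rect [45.6 61.7] [ 56.3 121.8] 0.1 mean [45.1 61.5]
   fit [45.632 61.741  0.   ] rms 0.03
side few 10
t 39.575 frame [-41.  -69.8 154.3] tool-y az in frame deg 0.03 tilt [ 0.003 -0.    -1.   ] Fframe [ 6.8 -0.7 -6.6] w mm 12.8 j7 [-0.33  0.4   0.49  1.9  -0.23  0.9   0.51]
top tray_stack [(0.94, [190.0, 215.0, 45.0, 43.0])]
top packed_tray [(0.74, [176.0, 157.0, 32.0, 43.0])]
top label_roll []
side tray_stack [(0.59, [184.0, 186.0, 48.0, 38.0])]
side packed_tray [(0.85, [234.0, 171.0, 41.0, 23.0]), (0.61, [325.0, 254.0, 15.0, 12.0])]
side label_roll [(0.8, [356.0, 295.0, 47.0, 45.0])]
side mark []
```

View pics/Z.png

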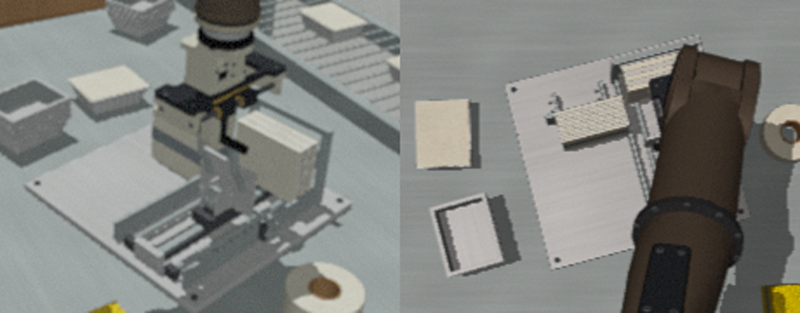

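The bundle is square in its corner, the handle is held drawn back, and the trays and roll are where they started.

```bash
python3 -c "
from cell import arm
print(arm.sign_off())"
```

```text
the job is handed in; nothing more can be done
None
```

The bundle stands square in the corner of the ledge. The arm is holding the follower drawn back at the load mark, gripping the handle with 60 N. I handed it in at about 40 s of robot time.

**Bundle:** my first low pushes only tipped it against the fence, and it rocked back 4–6 mm each time. The side camera showed its upper face leading its lower one. I got it right by gripping it above fence height, lifting it about 4 mm, carrying it against both stops and setting it down.
- **Last check:** the top camera puts its centre at (45.6, 61.7) with no yaw, against a target of (44.5, 61). That matches my frame reading about 1.4 mm long at the fence.
- **Limits:** the side view was too blocked for a final reading of its own. I can't measure a gap of less than about 1 mm.

**Follower:** it is drawn back about 84 mm, with 6–7 N of spring pull on the wrist. Averaged side-camera depth puts the pointer at -16.9 and the mark at -17.2, so they agree within about 0.4 mm. The top camera could not confirm this because the arm was in the way.

**Left alone:** I never touched the mark, and its measured position stayed within about 0.2 mm across the last two readings. The detector missed it in the last picture, though it was still visible in the averaged frames. The tray stack, packed tray and label roll are where they started; the roll was detected only in the side view. I kept clear of the yellow look-alike.

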